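# Put the bike tools away from the porch bin

### The arm

A 6-joint arm with a two-finger parallel gripper is mounted at the origin on the work surface. World frame = base frame: x ahead of the robot, y to its left, z up, the work surface at z = 0. Lengths are in m, angles in rad, forces in N, time in s.
With the tool pointing down it reaches from about 0.325 to 0.775 m from the base axis. Payload 5.5 kg.
Tool frame: the origin (TCP) lies at the very end of the fingers, on their centre line; the grasp point (between the pads) lies 19 mm behind it; z points along the fingers, y is the line along which they close (so a half turn about z gives the same grasp; the last joint's range is limited). The gripper opens to 85 mm and grips with 20 to 120 N. Pads are 22 mm wide; open, the fingers measure 114 mm over their backs; the gripper's body (76 mm by 85 mm) begins 54 mm behind the grasp point. The pads swing forward as they close: fully open they stand 13 mm farther back than shut.
Start: joints at [-1.274, 0.091, 1.231, -0, 1.82, -0.057], TCP at [0.208, -0.563, 0.231] pointing down, gripper open.
Joint ranges: [-2.87, 2.87], [-0.86, 2.18], [0.17, 2.46], [-1.51, 4.65], [0.06, 2.69], [-2.65, 2.65]. Speed limits (rad/s): [2.57, 2.57, 3.01, 3.14, 3.14, 3.14].

### API

Orientations are given as a 3x3 rotation matrix whose columns are the frame's x, y, z axes.
In Python, from bench import get_obs, capture, finish_job gives the robot as it stands. The module is installed in compiled form; this text tells all that it offers.
- The arm moves only by the tool drive_tool, never from a script. Its argument "plan" is a list of rows, each a list of 6 numbers: the shift along the tool's x, y, z normalised to -1 to 1, where 1 is 0.05 m, then the turn, a rotation vector about the tool's x, y, z normalised to -1 to 1, where 1 is pi rad. A call has 1 to 5 rows; each row shifts and turns the commanded pose from where the row before left it, along the tool's axes as they then stand; what a row does not reach is not made up. A row lasts 1/12 s, in which the tool goes at most 41.7 mm and 7.16 degrees, less where a joint would pass 70% of its speed; a pose out of reach is approached as far as the arm can. A call with a number of a shift or a turn outside -1 to 1 is refused whole. A call with a gripper value outside its range is refused whole. "fingers" is the opening, from 0 (shut) to 1 (fully open), set as the call begins (left out, the last holds). The fingers move at their own pace and stop on an object; "newtons" is the grip in N (left out, the last holds). Time passes only in rows, so rows that do not move let the fingers close. It gives the time, the measured TCP pose, the force, the opening and the grip force at its end, in the units of the state.
- get_obs(): the state, without advancing time (a new reading comes with each control period).
- capture(name): name is "side" or "top"; returns a dict with "img" (384x512x3 uint8, blue, green, red), "fx", "fy", "cx", "cy" (pixels), "k1" (the pictures are not rectified: a ray, as slopes to the right and down, at radius r is drawn at 1 + k1 r^2 times it, then the intrinsics apply), "R" (3x3) and "t" (3): a world point X has camera coordinates R X + t. Camera axes: x right, y down, z forward; pixel columns grow to the right and rows downward; lengths in m; the calibration is good to about 2 mm. A picture is of the moment at which its call begins. There is no depth.
- finish_job(): hands the job in; it is judged then, once.
The state is a dict: "time": time; "joints": joint angles; "qvel": joint speeds; "joint_efforts": joint torques, N m; "ee_pos": TCP position; "eef_rot": TCP orientation; "force": force on the tool from outside, world axes, zero at the start; "ft_torque": the same for the moment, N m; "finger_gap": opening from 0.0 (shut) to 1.0 (fully open); "gripper_force": force on a finger pad.
Only numpy, scipy, OpenCV 4.12 (cv2) and the standard library are available. Lean on these libraries where they do the work, as an engineer would, in place of code of your own. Each camera call takes 0.05 s, during which the arm holds its last target. There are 200 camera calls.

### The job

Put the bike tools in the grey bin away: slide every black tyre lever, tip first and fully home, into a sleeve of its own in the blue case, and put every steel cassette tool into the wire basket while the basket still stands on the shelf. When all the cassette tools are in, hang the basket by the middle of its handle on the post's hook, so that it hangs level and still. Leave the pedal wrench and the brush in the bin, and do not disturb the two bottles standing behind the bin.

Things in the scene. Friction and masses are not known exactly. Their poses are not given: they have to be found in the camera images.
- bin: open grey plastic bin, fixed to the shelf, standing on its own upturned lid; outside 290 (x) by 365 (y), walls 4 thick, rim 58 above the shelf; origin: middle of its underside on the shelf, z up; inner floor 10 above the shelf; inside 282 by 357
- case: blue plastic lever case fixed to the shelf, 78 (x) by 146 (y) by 22 high; origin: middle of its underside. Three straight sleeves (at y = -48, 0, +48) run along x and open at its -x end; pale clear-plastic tops. A sleeve is 28 wide, 14 high, 74 deep inside, floor 6 above the shelf, walls 3 thick, 14 free between neighbours
- post: cedar post 38 square, 245 high, on a 90 square foot, fixed; origin: middle of the foot's underside, z up. A steel J-hook of 8 mm wire on its -x side slopes down to a valley 117 from the post's axis (wire axis 186 above the shelf), then rises to an upturned tip 143 from the post's axis, its top 209 above the shelf
- hook_seat (a point): where the axis of the basket's handle bar rests when it hangs in the valley of the hook (196 above the shelf); axes as the post's
- basket: small loose red-coated wire basket, about 0.24 kg, 150 (x) by 160 (y), rim 51 high, thin walls, floor 4 thick; origin: middle of its underside. Rigid hoop handle of 9 mm rod in its y-z plane (x = 0): rises from the middles of its y = -78 and +78 sides to a straight level crown from y = -55 to +55, axis 112 above the underside
- basket_grip (a point): middle of the crown of the basket's handle, on the rod's axis; axes as the basket's
- wrench: aluminium pedal wrench with a red grip, 190 long (x), 34 wide, 12 thick, lying flat in the bin; stays in the bin; origin: middle of its underside
- brush: small yellow cleaning brush with black bristles up, 120 long (x), 24 wide, 24 high, lying in the bin; stays in the bin; origin: middle of its underside
- lube: closed green lube bottle standing on the shelf, 48 across, 135 high; bystander; origin: middle of its underside
- bidon: orange drinking bottle standing on the shelf, 70 across, 180 high; bystander; origin: middle of its underside
- case_end1 (a point): middle of the inner end wall of sleeve 1, at the level of the sleeve's floor, 74 beyond its mouth; x points into the sleeve, from the mouth to the end
- case_end2 (a point): middle of the inner end wall of sleeve 2, at the level of the sleeve's floor, 74 beyond its mouth; x points into the sleeve, from the mouth to the end
- case_end3 (a point): middle of the inner end wall of sleeve 3, at the level of the sleeve's floor, 74 beyond its mouth; x points into the sleeve, from the mouth to the end
- lever1: black nylon tyre lever (two or three of the three are there), 120 long (x), 24 wide, 10 thick, about 30 g, lying flat; origin: middle of its underside; its last 24 mm at +x is the tip, 16 wide and 7 thick, the tail is at x = -60; fully home in a sleeve 46 of its tail end stick out
- lever1_tip (a point): end of that lever's tip, at the level of its underside, 60 along x from its origin
- lever2: black nylon tyre lever (two or three of the three are there), 120 long (x), 24 wide, 10 thick, about 30 g, lying flat; origin: middle of its underside; its last 24 mm at +x is the tip, 16 wide and 7 thick, the tail is at x = -60; fully home in a sleeve 46 of its tail end stick out
- lever2_tip (a point): end of that lever's tip, at the level of its underside, 60 along x from its origin
- lever3: black nylon tyre lever (two or three of the three are there), 120 long (x), 24 wide, 10 thick, about 30 g, lying flat; origin: middle of its underside; its last 24 mm at +x is the tip, 16 wide and 7 thick, the tail is at x = -60; fully home in a sleeve 46 of its tail end stick out
- lever3_tip (a point): end of that lever's tip, at the level of its underside, 60 along x from its origin
- cass1: steel cassette tool (two or three of the three are there), about 110 g, lying flat, 85 long (x), 24 wide, 22 high: hex body 24 wide from x = -40 to +10, then a splined socket 22 across to x = +30 and a 10 mm guide pin to x = +45; origin: on its underside, 40 from the hex end
- cass2: steel cassette tool (two or three of the three are there), about 110 g, lying flat, 85 long (x), 24 wide, 22 high: hex body 24 wide from x = -40 to +10, then a splined socket 22 across to x = +30 and a 10 mm guide pin to x = +45; origin: on its underside, 40 from the hex end
- cass3: steel cassette tool (two or three of the three are there), about 110 g, lying flat, 85 long (x), 24 wide, 22 high: hex body 24 wide from x = -40 to +10, then a splined socket 22 across to x = +30 and a 10 mm guide pin to x = +45; origin: on its underside, 40 from the hex end
Not all that is in view belongs to the job. What is shaped like the cass1 but orange is not meant.

How it is judged:
By the outcome, as a careful person would: the job done as asked, in the order asked, and still so for the second after the job is handed in, with the robot touching nothing.
Of lever1, lever2, lever3 only 2 to 3 are there at a start; the rules pass over those that are not, and their reading is None.
Of cass1, cass2, cass3 only 2 to 3 are there at a start; the rules pass over those that are not, and their reading is None.
At some moment in a run one of lever1, lever2, lever3 may be knocked a few centimetres aside while the robot is not near it.
It also fails if it takes over 210 s, if anything falls off the work surface, if the arm or the gripper's body presses on something with over 40 N, if the wrist force passes 120 N, or if a joint passes its speed limit or range.

## Working session

There is one attempt and no reset: what is moved stays moved. The work goes in short steps, Python scripts to look and compute and a tool call to move; the robot and the scene stay as the last step left them, time stands still between calls to the robot, and variables do not carry over. Pictures are saved under pics/ and viewed, at most 14 in all, crops included, and the job is handed in when it is done.

Besides the shell and the picture viewer there is one more tool, called after ">>>" as name(argument=value, ...), one argument or row to a line, values as JSON. drive_tool: Moves the arm, as the interface text tells. Scaled input: -1 to 1 covers 0.05 m each way for a shift and pi rad each way for a turn. Its arguments: {"type":"object","properties":{"plan":{"type":"array","items":{"type":"array","items":{"type":"number"}}},"fingers":{"type":"number"},"newtons":{"type":"number"}},"required":["plan"]}

```bash
mkdir -p pics; cat > h.py <<'E'
import numpy as np, cv2
from bench import get_obs, capture
def px(c,X):
    X=np.atleast_2d(X); p=X@np.array(c['R']).T+np.array(c['t']); s=p[:,:2]/p[:,2:]
    s=s*(1+c['k1']*(s**2).sum(1,keepdims=True)); return s*[c['fx'],c['fy']]+[c['cx'],c['cy']]
def ray(c,uv):
    d=(np.atleast_2d(uv).astype(float)-[c['cx'],c['cy']])/[c['fx'],c['fy']]; s=d.copy()
    for _ in range(20): s=d/(1+c['k1']*(s**2).sum(1,keepdims=True))
    R=np.array(c['R']); return -R.T@np.array(c['t']), np.c_[s,np.ones(len(s))]@R
def plane(c,uv,z):
    o,D=ray(c,uv); return o+D*((z-o[2])/D[:,2])[:,None]
def tri(c1,uv1,c2,uv2):
    o1,d1=ray(c1,uv1);o2,d2=ray(c2,uv2);d1=d1[0];d2=d2[0]
    A=np.c_[d1,-d2];s=np.linalg.lstsq(A,o2-o1,rcond=None)[0]
    a=o1+s[0]*d1;b=o2+s[1]*d2; return (a+b)/2, np.linalg.norm(a-b)
E
python3 - <<'E'
from h import *
import pickle
o=get_obs(); print(o['time'],o['ee_pos'],o['eef_rot'])
for n in('side','top'):
    c=capture(n); pickle.dump(c,open(n+'0.pkl','wb')); cv2.imwrite(f'pics/{n}0.png',cv2.resize(c['img'],(800,600),interpolation=cv2.INTER_CUBIC))
    R=np.array(c['R']);print(n,c['fx'],c['k1'],-R.T@np.array(c['t']),R[2])
E
```

```text
0.0 [ 0.2077731  -0.56256813  0.23011968] [[ 9.38073020e-01  3.46437035e-01 -6.25031183e-04]
 [ 3.46437592e-01 -9.38071101e-01  1.89858400e-03]
 [ 7.14161242e-05 -1.99754473e-03 -9.99998002e-01]]
side 347.95396902976296 -0.03183704317754898 [0.52857071 0.7212208  0.6373956 ] [ 0.04736429 -0.83156348 -0.55340654]
top 462.7192515601678 -0.09520381082217588 [0.26167607 0.01080921 1.51497136] [ 0.19722414  0.00346715 -0.98035229]
```

View pics/top0.png

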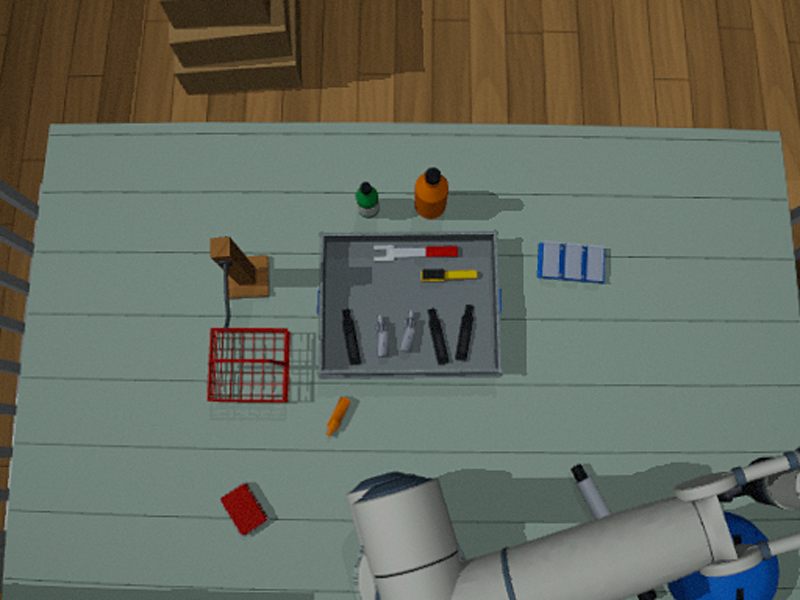

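View pics/side0.png

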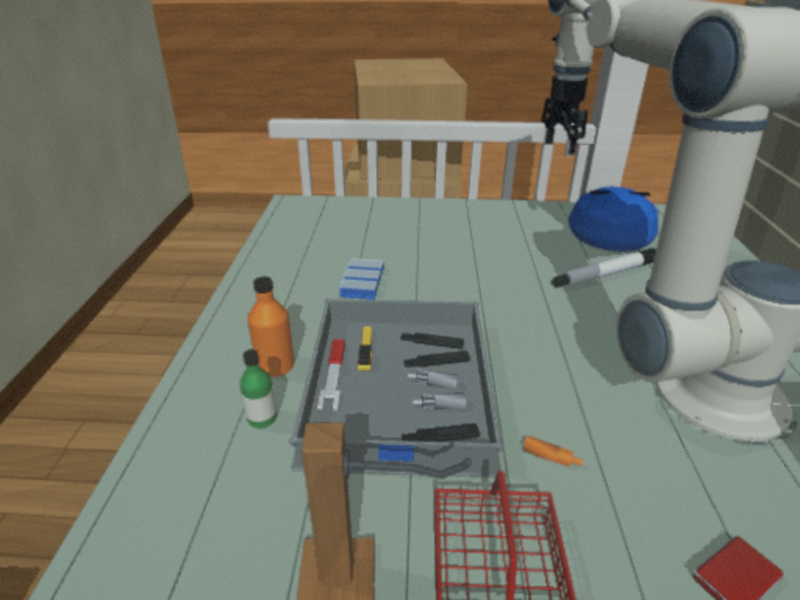

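```bash
cat >> h.py <<'E'
def blobs(c,kind,roi,amin=25):
    im=c['img']; hsv=cv2.cvtColor(im,cv2.COLOR_BGR2HSV); H,S,V=cv2.split(hsv)
    m={'black':(V<60),'blue':(H>100)&(H<130)&(S>130)&(V>70),'case':(H>95)&(H<130)&(S>38),
       'steel':(V>125)&(S<40),'red':((H<8)|(H>172))&(S>130)&(V>50),'wood':(H>5)&(H<20)&(S>90)&(V>60)}[kind]
    k=np.zeros(m.shape,np.uint8); x0,y0,x1,y1=roi; k[y0:y1,x0:x1]=255*m[y0:y1,x0:x1]
    n,l,st,ce=cv2.connectedComponentsWithStats(k)
    return [(ce[i],st[i,4],cv2.minAreaRect(np.argwhere(l==i)[:,::-1].astype(np.float32)),l==i) for i in range(1,n) if st[i,4]>=amin]
E
python3 - <<'E'
from h import *
import pickle
T=pickle.load(open('top0.pkl','rb'));S=pickle.load(open('side0.pkl','rb'))
np.set_printoptions(precision=3,suppress=True)
rt=(208,150,318,238); rs=(200,195,312,288)
for kind in('black','steel'):
  for c,r,n in((T,rt,'top'),(S,rs,'side')):
    for b in blobs(c,kind,r):
      box=cv2.boxPoints(b[2]); P=plane(c,box,.020 if kind=='black' else .03)
      e=sorted([(np.linalg.norm(P[i]-P[(i+1)%4]),i) for i in range(4)])
      print(kind,n,b[0],b[1],plane(c,b[0],.02 if kind=='black' else .025)[0][:2],'len',round(e[-1][0],3),round(e[0][0],3))
for c,r,n in((T,(335,145,400,190),'top'),(S,(205,155,260,200),'side')):
  for b in blobs(c,'case',r): print('case',n,b[0],b[1],cv2.boxPoints(b[2]).tolist(),plane(c,cv2.boxPoints(b[2]),.022)[:,:2].tolist())
def crop(c,r,f): return cv2.resize(c['img'][r[1]:r[3],r[0]:r[2]],None,fx=f,fy=f,interpolation=cv2.INTER_CUBIC)
a=crop(T,(200,145,400,245),4);b=crop(S,(185,160,335,300),4)
cv2.imwrite('pics/a.png',a); cv2.imwrite('pics/b.png',b)
a=crop(T,(125,140,225,270),4.4);cv2.imwrite('pics/c.png',a)
E
```

```text
black top [258.711 152.867] 422 [0.697 0.018] len 0.361 0.09
black top [277.228 174.519] 79 [ 0.623 -0.045] len 0.043 0.017
black top [297.178 213.448] 259 [ 0.493 -0.11 ] len 0.118 0.025
black top [223.993 216.189] 270 [0.482 0.129] len 0.121 0.026
black top [279.956 216.084] 250 [ 0.484 -0.054] len 0.12 0.024
black side [276.254 217.394] 142 [ 0.497 -0.1  ] len 0.114 0.025
black side [233.034 226.776] 58 [ 0.62  -0.049] len 0.048 0.015
black side [279.846 229.785] 195 [ 0.487 -0.043] len 0.117 0.025
black side [283.901 277.25 ] 344 [0.48  0.135] len 0.118 0.027
steel top [254.044 161.353] 204 [0.666 0.033] len 0.106 0.031
steel top [259.324 215.757] 37 [0.484 0.013] len 0.048 0.009
steel top [243.333 219.244] 45 [0.472 0.065] len 0.047 0.011
steel side [202.503 206.245] 155 [ 0.722 -0.138] len 0.164 0.025
steel side [309.145 207.949] 117 [ 0.397 -0.147] len 0.178 0.017
steel side [211.448 247.897] 252 [0.667 0.048] len 0.114 0.033
steel side [279.597 241.792] 159 [0.489 0.014] len 0.086 0.029
steel side [285.906 255.741] 170 [0.474 0.066] len 0.069 0.026
case top [365.016 167.79 ] 949 [[342.0655822753906, 177.2786865234375], [344.2377014160156, 153.38525390625], [388.7786560058594, 157.4344482421875], [386.6065368652344, 181.327880859375]] [[0.6155198957878801, -0.26026011733262167], [0.6980937213139438, -0.26987037580528783], [0.6859786183909585, -0.42071500353636265], [0.6033459371547378, -0.40937788047932583]]
case side [230.964 179.862] 478 [[216.20135498046875, 189.7884063720703], [219.21160888671875, 164.2013702392578], [245.55288696289062, 167.3003387451172], [242.54263305664062, 192.8873748779297]] [[0.6933840082041346, -0.23774662670000668], [0.706411751084792, -0.41447100022901284], [0.607009851892495, -0.3960878715183622], [0.605365906194945, -0.22390395547842246]]
```

View pics/a.png

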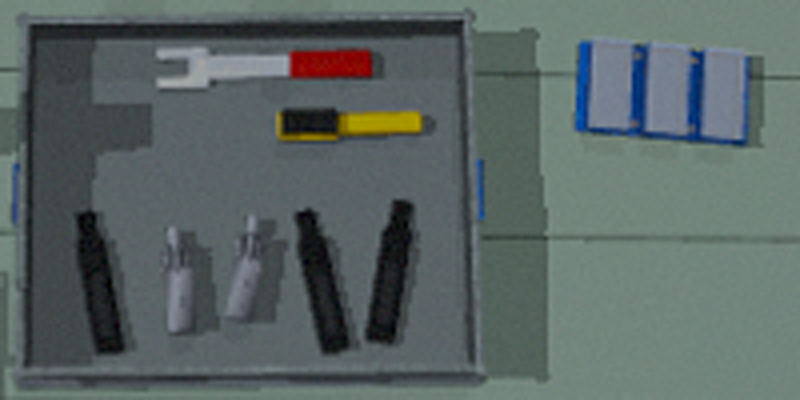

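View pics/b.png

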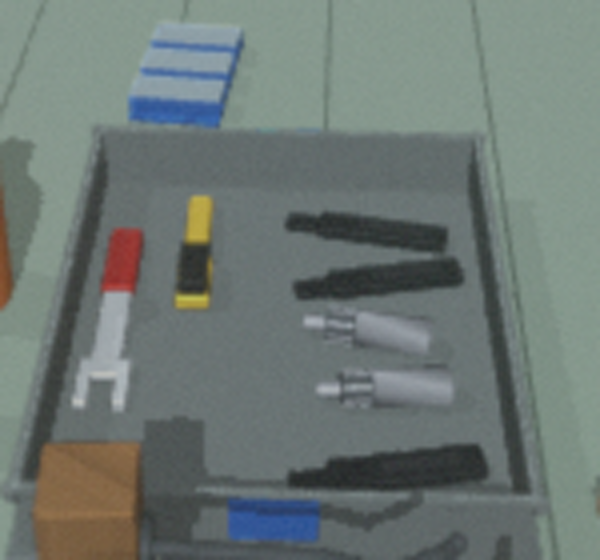

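View pics/c.png

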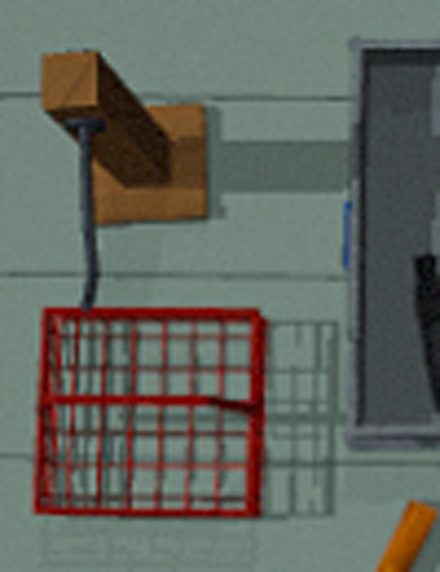

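Three levers (black, tips towards +x), two steel tools, and the orange one lies outside the bin. The case sits at the right, the basket stands at the left and the hook points to −x.

```bash
cat >> h.py <<'E'
import pickle
np.set_printoptions(precision=4,suppress=True)
RT=(212,168,312,236)
def axis_of(c,b,z):
    P=plane(c,np.argwhere(b[3])[:,::-1],z)[:,:2]; (ctr,(w,h),_)=cv2.minAreaRect(P.astype(np.float32))
    q=P-P.mean(0); v=np.linalg.svd(q,full_matrices=False)[2][0]; v=v if v[0]>0 else -v
    t=q@v; return P.mean(0)+v*(t.max()+t.min())/2, np.arctan2(v[1],v[0]), np.ptp(t)
def levers(c,z=.017):
    return [(axis_of(c,b,z)) for b in blobs(c,'black',RT,150)]
def casss(c,z=.024):
    im=cv2.cvtColor(c['img'],cv2.COLOR_BGR2HSV).astype(int); return im
def cmd(p,yaw=None):
    """rows needed (normalised, whole move) from current TCP to p with tool x at yaw"""
    o=get_obs(); R=np.array(o['eef_rot']); d=R.T@(np.array(p)-o['ee_pos'])/.05
    y0=np.arctan2(R[1,0],R[0,0]); print('t',round(o['time'],2),'shift',d,'turn z',None if yaw is None else -(yaw-y0)/np.pi,'yaw0',y0)
E
python3 - <<'E'
from h import *
T=pickle.load(open('top0.pkl','rb'));S=pickle.load(open('side0.pkl','rb'))
for l in levers(T): print('lever',l)
# pale lids
for c,r,n in((T,(338,148,396,190),'t'),(S,(205,155,262,200),'s')):
    hsv=cv2.cvtColor(c['img'],cv2.COLOR_BGR2HSV); H,Sa,V=cv2.split(hsv)
    m=((H>95)&(Sa<110)&(Sa>12)).astype(np.uint8)*255; k=np.zeros_like(m); k[r[1]:r[3],r[0]:r[2]]=m[r[1]:r[3],r[0]:r[2]]
    nn,l,st,ce=cv2.connectedComponentsWithStats(k,connectivity=4)
    for i in range(1,nn):
        if st[i,4]>30: 
            print(n,'lid',ce[i],st[i,4],plane(c,ce[i],.022)[0], axis_of(c,(0,0,0,l==i),.022))
# steel tools in top
for c,r,n in((T,(238,185,275,240),'t'),(S,(250,228,312,268),'s')):
    g=c['img'].min(2); k=np.zeros_like(g); k[r[1]:r[3],r[0]:r[2]]=(g>104)[r[1]:r[3],r[0]:r[2]]*255
    nn,l,st,ce=cv2.connectedComponentsWithStats(k)
    for i in range(1,nn):
        if st[i,4]>20: print(n,'steel',ce[i],st[i,4],axis_of(c,(0,0,0,l==i),.024))
# basket red
for c,r,n in((T,(128,205,190,262),'t'),(S,(270,300,370,384),'s')):
    for b in blobs(c,'red',r,60): print(n,'red',b[0],b[1],cv2.boxPoints(b[2]).round(1).tolist(), plane(c,cv2.boxPoints(b[2]),.051)[:,:2].tolist())
E
```

```text
lever (array([ 0.4972, -0.1111]), np.float64(-0.1701109560375556), np.float64(0.11853768286133853))
lever (array([0.4854, 0.1296]), np.float64(0.2060787363413553), np.float64(0.12156589621756012))
lever (array([ 0.4881, -0.0532]), np.float64(0.22599273944070022), np.float64(0.12025530396669443))
t lid [352.4315 165.5353] 241 [ 0.6562 -0.2962  0.022 ] (array([ 0.6567, -0.2963]), np.float64(-0.07200737133716784), np.float64(0.07830300404915738))
t lid [366.6224 166.8133] 241 [ 0.6524 -0.344   0.022 ] (array([ 0.6531, -0.344 ]), np.float64(-0.06900457230073474), np.float64(0.0781111960261212))
t lid [380.4502 167.9177] 231 [ 0.6492 -0.3906  0.022 ] (array([ 0.6495, -0.3907]), np.float64(-0.05347109325721347), np.float64(0.07746633660338922))
s lid [231.6496 175.5795] 371 [ 0.6518 -0.3332  0.022 ] (array([ 0.6516, -0.3372]), np.float64(1.512660694421435), np.float64(0.13109095940290671))
t steel [259.6735 215.8163] 49 (array([0.4817, 0.0129]), np.float64(-0.3681915611941064), np.float64(0.048769351626967355))
t steel [243.4706 219.3137] 51 (array([0.4709, 0.0648]), np.float64(-0.10816934
[... 531 characters left out ...]
80347], [0.4956083412824117, 0.25188216161312005], [0.3450899765396548, 0.2495043471862497]]
s red [335.7581 345.0484] 620 [[314.20001220703125, 302.5], [359.1000061035156, 298.20001220703125], [367.1000061035156, 383.0], [322.1000061035156, 387.20001220703125]] [[0.4209937627636099, 0.23251028084149572], [0.3244006153883307, 0.21648994302217606], [0.3471883262170133, 0.3999312275299964], [0.4243878933141608, 0.4107350030021088]]
s red [285.2092 339.2971] 239 [[279.0, 383.0], [279.0, 313.0], [313.0, 313.0], [313.0, 383.0]] [[0.49669429870988946, 0.40725775890331], [0.49498045622466047, 0.2631725128822759], [0.4259729374648422, 0.25952072779264457], [0.43909946108414055, 0.40427854736556945]]
```

>>> drive_tool(
  plan=[
    [0, 0, 0, 0, 0, 0.0235],
    [0, 0, 0, 0, 0, 0.0235],
    [0.371, -0.621, 0.1, 0, 0, 0],
    [0.371, -0.621, 0.1, 0, 0, 0],
    [0.371, -0.621, 0.1, 0, 0, 0],
  ],
  fingers=0.55,
  newtons=40,
)

```text
time: 0.52
ee_pos: [0.2432, -0.4591, 0.2147]
eef_rot: [[0.979, 0.203, -0.001], [0.203, -0.979, 0.002], [-0.0, -0.002, -1.0]]
force: [0.8, 1.2, 0.8]
finger_gap: 0.55
gripper_force: 0.0
```

>>> drive_tool(
  plan=[
    [0.371, -0.621, 0.1, 0, 0, 0],
    [0.371, -0.621, 0.1, 0, 0, 0],
    [0.371, -0.621, 0.1, 0, 0, 0],
    [0.371, -0.621, 0.1, 0, 0, 0],
    [0.371, -0.621, 0.1, 0, 0, 0],
  ],
)

```text
time: 0.93
ee_pos: [0.3023, -0.2876, 0.1906]
eef_rot: [[0.979, 0.204, -0.0], [0.204, -0.979, 0.0], [-0.0, -0.0, -1.0]]
force: [0.7, -0.5, -0.2]
finger_gap: 0.545
gripper_force: 0.0
```

>>> drive_tool(
  plan=[
    [0.371, -0.621, 0.1, 0, 0, 0],
    [0.371, -0.621, 0.1, 0, 0, 0],
    [0.371, -0.621, 0.1, 0, 0, 0],
    [0.371, -0.621, 0.1, 0, 0, 0],
    [0.371, -0.621, 0.1, 0, 0, 0],
  ],
)

```text
time: 1.35
ee_pos: [0.3613, -0.1166, 0.1658]
eef_rot: [[0.979, 0.204, 0.0], [0.204, -0.979, -0.0], [0.0, 0.0, -1.0]]
force: [0.8, -0.3, -0.4]
finger_gap: 0.547
gripper_force: 0.0
```

>>> drive_tool(
  plan=[
    [0.371, -0.621, 0.1, 0, 0, 0],
    [0.371, -0.621, 0.1, 0, 0, 0],
    [0.371, -0.621, 0.1, 0, 0, 0],
    [0.371, -0.621, 0.1, 0, 0, 0],
    [0.371, -0.621, 0.1, 0, 0, 0],
  ],
)

```text
time: 1.77
ee_pos: [0.4203, 0.0545, 0.1408]
eef_rot: [[0.979, 0.205, 0.0], [0.205, -0.979, -0.0], [0.0, 0.0, -1.0]]
force: [0.0, -0.0, 0.7]
finger_gap: 0.555
gripper_force: 0.0
```

```bash
python3 - <<'E'
from h import *
o=get_obs();print(o['ee_pos'],o['finger_gap'],o['force'],o['joints'])
cmd((.4443,.121,.03),.206)
T=capture('top')
for l in levers(T): print(l)
E
```

```text
[0.4203 0.0545 0.1408] 0.5547295088452322 [ 0.0206 -0.0257  0.706 ] [ 0.0487 -0.3971  1.8301 -0.0001  1.7084  1.4131]
t 1.77 shift [ 0.7424 -1.2037  2.216 ] turn z 0.00014243877302962026 yaw0 0.2064474846029362
(array([ 0.4972, -0.1111]), np.float64(-0.17744782494429545), np.float64(0.11856098519862018))
(array([ 0.4878, -0.0534]), np.float64(0.2245063821960557), np.float64(0.12096072864704582))
```

>>> drive_tool(
  plan=[
    [0.371, -0.602, 0.2, 0, 0, 0],
    [0.371, -0.602, 0.2, 0, 0, 0],
    [0, 0, 0.6, 0, 0, 0],
    [0, 0, 0.6, 0, 0, 0],
    [0, 0, 0.4, 0, 0, 0],
  ],
)

```text
time: 2.23
ee_pos: [0.4429, 0.1196, 0.0379]
eef_rot: [[0.978, 0.206, -0.004], [0.206, -0.978, -0.001], [-0.004, -0.0, -1.0]]
force: [0.1, -0.7, -0.9]
finger_gap: 0.547
gripper_force: 0.0
```

>>> drive_tool(
  plan=[
    [0, 0, 0.25, 0, 0, 0],
    [0, 0, 0.2, 0, 0, 0],
    [0, 0, 0.1, 0, 0, 0],
    [0, 0, 0, 0, 0, 0],
  ],
)

```text
time: 2.57
ee_pos: [0.4441, 0.1188, 0.0133]
eef_rot: [[0.979, 0.204, -0.001], [0.204, -0.979, -0.0], [-0.001, -0.0, -1.0]]
force: [-0.0, -0.6, -0.5]
finger_gap: 0.551
gripper_force: 0.0
```

```bash
python3 - <<'E'
from h import *
o=get_obs();print(o['ee_pos'],o['finger_gap'],o['force'])
cmd((.4443,.121,.0115),.206)
S=capture('side'); cv2.imwrite('pics/s1.png',cv2.resize(S['img'][180:310,190:340],None,fx=4,fy=4,interpolation=cv2.INTER_CUBIC))
E
```

```text
[0.4441 0.1188 0.0133] 0.5510990108578814 [-0.0184 -0.5784 -0.5134]
t 2.57 shift [ 0.0126 -0.0419  0.0368] turn z -0.00010040439007085403 yaw0 0.20568457030576523
```

View pics/s1.png

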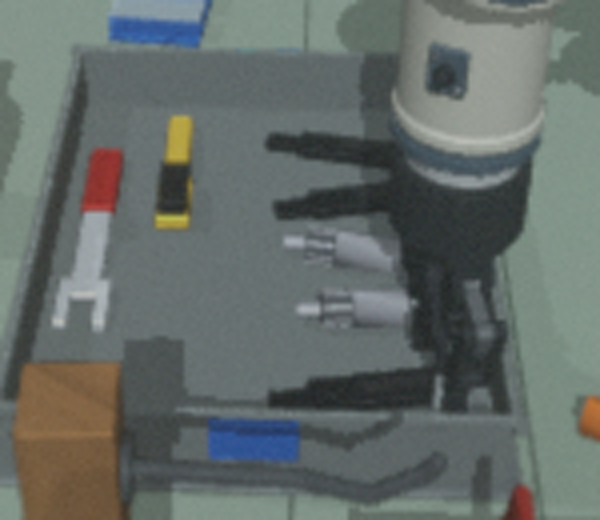

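The fingers straddle the tail of the left lever (around 450,390 in the crop). I'll close on it.

>>> drive_tool(
  plan=[
    [0, -0.03, 0.03, 0, 0, 0],
    [0, 0, 0, 0, 0, 0],
    [0, 0, 0, 0, 0, 0],
    [0, 0, 0, 0, 0, 0],
    [0, 0, 0, 0, 0, 0],
  ],
  fingers=0,
  newtons=40,
)

```text
time: 3.03
ee_pos: [0.445, 0.1208, 0.0138]
eef_rot: [[0.979, 0.205, 0.003], [0.205, -0.979, 0.001], [0.003, -0.0, -1.0]]
force: [-0.4, 0.3, 6.2]
finger_gap: 0.262
gripper_force: 39.7
```

>>> drive_tool(
  plan=[
    [0, 0, 0, 0, 0, 0],
    [0, 0, 0, 0, 0, 0],
  ],
)

```text
time: 3.2
ee_pos: [0.445, 0.1208, 0.0137]
eef_rot: [[0.979, 0.205, 0.003], [0.205, -0.979, 0.001], [0.003, -0.0, -1.0]]
force: [-0.4, 0.1, 5.8]
finger_gap: 0.262
gripper_force: 39.7
```

>>> drive_tool(
  plan=[
    [0, 0, -0.3, 0, 0, 0],
    [0, 0, -0.6, 0, 0, 0],
    [0, 0, -0.7, 0, 0, 0],
    [0, 0, -0.3, 0, 0, 0],
    [0, 0, 0, 0, 0, 0],
  ],
)

```text
time: 3.62
ee_pos: [0.4462, 0.1209, 0.1123]
eef_rot: [[0.979, 0.205, 0.008], [0.205, -0.979, 0.001], [0.008, 0.0, -1.0]]
force: [0.3, -0.1, 0.5]
finger_gap: 0.262
gripper_force: 39.1
```

```bash
python3 - <<'E'
from h import *
S=capture('side'); T=capture('top')
pickle.dump(S,open('s2.pkl','wb'));pickle.dump(T,open('t2.pkl','wb'))
a=cv2.resize(S['img'][160:300,200:340],(560,560),interpolation=cv2.INTER_CUBIC)
cv2.imwrite('pics/s2.png',a)
E
```

```text
(no output)
```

View pics/s2.png

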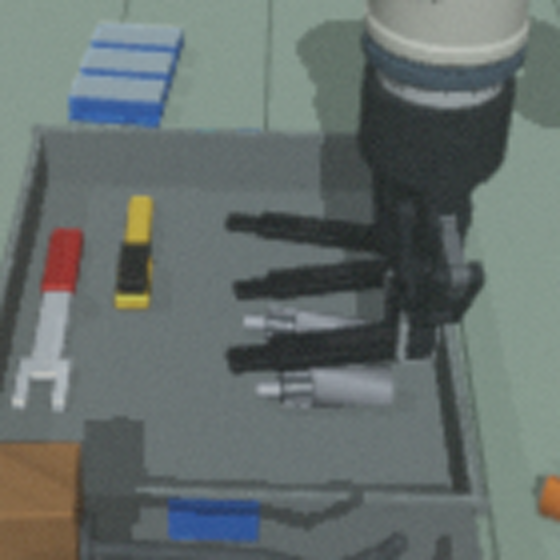

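The lever is held level, tip forward. I'll take it to sleeve 1.

>>> drive_tool(
  plan=[
    [0, 0, 0, 0, -0.0025, 0.0296],
    [0, 0, 0, 0, 0, 0.0296],
    [0, 0, 0, 0, 0, 0.0296],
    [0.137, 0.728, 0, 0, 0, 0],
    [0.137, 0.728, 0, 0, 0, 0],
  ],
)

```text
time: 4.13
ee_pos: [0.4511, 0.0474, 0.1048]
eef_rot: [[0.998, -0.069, -0.012], [-0.069, -0.998, -0.001], [-0.011, 0.002, -1.0]]
force: [1.2, -0.2, -1.0]
finger_gap: 0.265
gripper_force: 39.2
```

>>> drive_tool(
  plan=[
    [0.137, 0.728, 0, 0, 0, 0],
    [0.137, 0.728, 0, 0, 0, 0],
    [0.137, 0.728, 0, 0, 0, 0],
    [0.137, 0.728, 0, 0, 0, 0],
    [0.137, 0.728, 0, 0, 0, 0],
  ],
)

```text
time: 4.55
ee_pos: [0.472, -0.1385, 0.1049]
eef_rot: [[0.997, -0.073, -0.011], [-0.073, -0.997, 0.0], [-0.011, 0.001, -1.0]]
force: [2.1, 0.8, 0.5]
finger_gap: 0.262
gripper_force: 39.2
```

>>> drive_tool(
  plan=[
    [0.137, 0.728, 0, 0, 0, 0],
    [0.137, 0.728, 0, 0, 0, 0],
    [0.137, 0.728, 0, 0, 0, 0],
    [0.137, 0.728, 0, 0, 0, 0],
    [0, 0, 0.3, 0, 0, 0],
  ],
)

```text
time: 4.97
ee_pos: [0.4897, -0.2905, 0.0923]
eef_rot: [[0.997, -0.078, -0.007], [-0.078, -0.997, -0.005], [-0.007, 0.005, -1.0]]
force: [1.3, -0.1, 0.7]
finger_gap: 0.261
gripper_force: 39.3
```

>>> drive_tool(
  plan=[
    [0, 0, 0.6, 0, 0, 0],
    [0, 0, 0.55, 0, 0, 0],
    [0, 0, 0, 0, 0, 0],
  ],
)

```text
time: 5.22
ee_pos: [0.4848, -0.2818, 0.0256]
eef_rot: [[0.997, -0.074, -0.02], [-0.073, -0.997, 0.007], [-0.021, -0.005, -1.0]]
force: [-0.3, 0.3, -1.9]
finger_gap: 0.267
gripper_force: 39.3
```

```bash
python3 - <<'E'
from h import *
o=get_obs();print(o['ee_pos'],o['eef_rot'][:,0],o['eef_rot'][:,2]);z=o['ee_pos'][2]
T=capture('top');S=capture('side');pickle.dump((T,S),open('p3.pkl','wb'))
for l in levers(T): print(l)
for c,r in((T,(325,145,400,250)),(S,(190,150,340,230))):
  for b in blobs(c,'black',r,15): print(b[1],b[0],axis_of(c,b,z+.0015))
a=cv2.resize(T['img'][140:240,310:410],(500,500),interpolation=cv2.INTER_CUBIC);cv2.imwrite('pics/p3.png',a)
cmd((.5,-.2846,.0117),-.074)
E
```

```text
[ 0.4848 -0.2818  0.0256] [ 0.9971 -0.0734 -0.0207] [-0.0202  0.007  -0.9998]
(array([ 0.4966, -0.111 ]), np.float64(-0.16474438594887014), np.float64(0.11964064626101643))
(array([ 0.4887, -0.0531]), np.float64(0.22729084895313653), np.float64(0.1188391444052058))
130 [352.3538 216.2154] (array([ 0.4803, -0.2985]), np.float64(1.132931325392913), np.float64(0.06912235614864434))
19 [396.7895 213.    ] (array([ 0.4948, -0.4361]), np.float64(-0.6986813649462077), np.float64(0.03407613591393242))
197 [280.4467 161.8934] (array([ 0.4803, -0.409 ]), np.float64(1.5263817778212683), np.float64(0.2631989120631427))
73 [264.1918 182.0685] (array([ 0.5423, -0.2876]), np.float64(-0.04461299572143388), np.float64(0.0786266346589019))
177 [277.3446 217.3842] (array([ 0.4982, -0.092 ]), np.float64(-0.16630688038403663), np.float64(0.11166781804658028))
47 [232.9362 225.5106] (array([ 0.6194, -0.0465]), np.float64(1.5328661404118515), np.float64(0.03303957837311758))
99 [285.7172 227.7879] (array([ 0.4786, -0.0433]), np.float64(0.13513437987250446), np.float64(0.09050002671448269))
t 5.32 shift [0.2508 0.0084 0.4086] turn z 0.00036470332981982794 yaw0 -0.07285425069829829
```

View pics/p3.png

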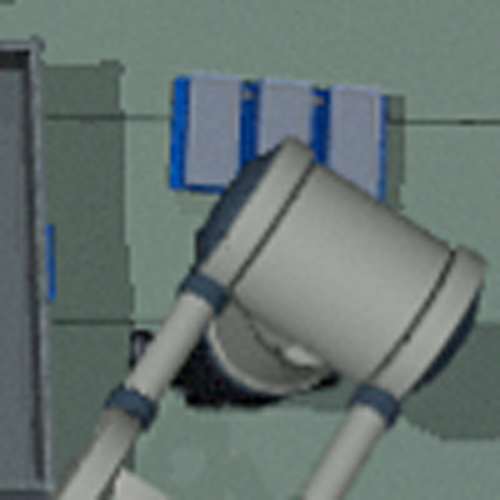

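>>> drive_tool(
  plan=[
    [0, 0, 0, 0, 0, 0],
    [0, 0, 0, 0, 0, 0],
  ],
)

```text
time: 5.48
ee_pos: [0.4905, -0.2848, 0.0371]
eef_rot: [[0.997, -0.072, -0.005], [-0.072, -0.997, -0.003], [-0.005, 0.003, -1.0]]
force: [-0.7, -0.0, -0.6]
finger_gap: 0.264
gripper_force: 39.3
```

```bash
python3 - <<'E'
from h import *
o=get_obs();p=o['ee_pos'];R=o['eef_rot'];print(p,R[:,0],R[:,2],o['force'])
S=capture('side')
tip=p+R[:,0]*.1013; tip[2]+=.002
m=p+R[:,0]*.05
print('pred tip px',px(S,tip),px(S,m))
for b in blobs(S,'black',(240,160,300,200),15):
    q=np.argwhere(b[3])[:,::-1]; i=q[:,0].argmin(); j=q[q[:,0]==q[:,0].min()].mean(0); print(b[1],'leftmost',j,'mean',b[0])
    print('at plane',plane(S,j,tip[2]))
cmd((.56,-.2891,.0117),-.074)
E
```

```text
[ 0.4905 -0.2848  0.0371] [ 0.9974 -0.0724 -0.0049] [-0.0051 -0.003  -1.    ] [-0.7139 -0.0235 -0.618 ]
pred tip px [[248.0575 177.9453]] [[263.1469 179.3855]]
68 leftmost [275.     168.1429] mean [278.3824 171.4706]
at plane [[ 0.5002 -0.3657  0.0386]]
73 leftmost [250.  179.5] mean [262.3562 179.6027]
at plane [[ 0.5844 -0.2822  0.0386]]
t 5.53 shift [ 1.3943 -0.0173  0.5029] turn z 0.0004845081365388825 yaw0 -0.07247787279764496
```

>>> drive_tool(
  plan=[
    [0, -0.01, 0.2, 0, 0, 0],
    [0, -0.008, 0.2, 0, 0, 0],
    [0, 0, 0.108, 0, 0, 0],
    [0, 0, 0, 0, 0, 0],
    [0, 0, 0, 0, 0, 0],
  ],
)

```text
time: 5.95
ee_pos: [0.4887, -0.2831, 0.0085]
eef_rot: [[0.997, -0.073, -0.009], [-0.073, -0.997, -0.0], [-0.009, 0.001, -1.0]]
force: [-0.2, 0.3, -0.1]
finger_gap: 0.258
gripper_force: 39.3
```

>>> drive_tool(
  plan=[
    [0.15, 0, 0, 0, 0, 0],
    [0.2, 0, 0, 0, 0, 0],
    [0.2, 0, 0, 0, 0, 0],
    [0.2, 0, 0, 0, 0, 0],
    [0.1, 0, 0, 0, 0, 0],
  ],
)

```text
time: 6.37
ee_pos: [0.5332, -0.2869, 0.0098]
eef_rot: [[0.997, -0.073, -0.006], [-0.073, -0.997, -0.002], [-0.006, 0.002, -1.0]]
force: [-0.0, 0.0, 2.3]
finger_gap: 0.265
gripper_force: 39.4
```

>>> drive_tool(
  plan=[
    [0, 0, 0, 0, 0, 0],
    [0.1, 0, 0, 0, 0, 0],
    [0.1, 0, 0, 0, 0, 0],
    [0.1, 0, 0, 0, 0, 0],
    [0, 0, 0, 0, 0, 0],
  ],
)

```text
time: 6.78
ee_pos: [0.5477, -0.2878, 0.0095]
eef_rot: [[0.997, -0.073, -0.006], [-0.073, -0.997, -0.002], [-0.006, 0.002, -1.0]]
force: [1.3, 0.2, 1.5]
finger_gap: 0.263
gripper_force: 39.4
```

>>> drive_tool(
  plan=[
    [0.05, 0, -0.03, 0, 0, 0],
    [0.15, 0, 0, 0, 0, 0],
    [0.15, 0, 0, 0, 0, 0],
    [0.15, 0, 0, 0, 0, 0],
    [0, 0, 0, 0, 0, 0],
  ],
)

```text
time: 7.2
ee_pos: [0.5731, -0.2894, 0.0103]
eef_rot: [[0.997, -0.072, -0.007], [-0.072, -0.997, -0.001], [-0.007, 0.002, -1.0]]
force: [0.7, -1.0, -0.5]
finger_gap: 0.265
gripper_force: 39.3
```

>>> drive_tool(
  plan=[
    [0.1, 0, 0, 0, 0, 0],
    [0.08, 0, 0, 0, 0, 0],
    [0.06, 0, 0, 0, 0, 0],
    [0, 0, 0, 0, 0, 0],
    [0, 0, 0, 0, 0, 0],
  ],
)

```text
time: 7.62
ee_pos: [0.5839, -0.2902, 0.0103]
eef_rot: [[0.997, -0.073, -0.007], [-0.073, -0.997, -0.001], [-0.007, 0.002, -1.0]]
force: [1.2, -0.4, 0.8]
finger_gap: 0.267
gripper_force: 39.3
```

Push on until the end wall shows in the force.

>>> drive_tool(
  plan=[
    [0.06, 0, 0, 0, 0, 0],
    [0.04, 0, 0, 0, 0, 0],
    [0.04, 0, 0, 0, 0, 0],
    [0, 0, 0, 0, 0, 0],
    [0, 0, 0, 0, 0, 0],
  ],
)

```text
time: 8.03
ee_pos: [0.5895, -0.2906, 0.0098]
eef_rot: [[0.997, -0.073, -0.011], [-0.073, -0.997, -0.0], [-0.011, 0.001, -1.0]]
force: [-4.6, 1.9, 2.8]
finger_gap: 0.262
gripper_force: 39.5
```

>>> drive_tool(
  plan=[
    [0.04, 0, 0, 0, 0, 0],
    [0.04, 0, 0, 0, 0, 0],
    [0, 0, 0, 0, 0, 0],
    [0, 0, 0, 0, 0, 0],
  ],
)

```text
time: 8.37
ee_pos: [0.5897, -0.2906, 0.0098]
eef_rot: [[0.997, -0.074, -0.02], [-0.074, -0.997, 0.002], [-0.02, -0.0, -1.0]]
force: [-19.7, 4.4, 10.1]
finger_gap: 0.266
gripper_force: 40.3
```

>>> drive_tool(
  plan=[
    [0, 0, 0, 0, 0, 0],
    [0, 0, 0, 0, 0, 0],
    [-0.08, 0, -0.1, 0, 0, 0],
    [0, 0, -0.5, 0, 0, 0],
    [0, 0, -0.7, 0, 0, 0],
  ],
  fingers=0.42,
)

```text
time: 8.78
ee_pos: [0.5889, -0.2898, 0.0717]
eef_rot: [[0.997, -0.073, -0.014], [-0.073, -0.997, 0.002], [-0.015, -0.001, -1.0]]
force: [-0.1, -0.7, 0.1]
finger_gap: 0.42
gripper_force: 0.0
```

>>> drive_tool(
  plan=[
    [-0.6, 0, -0.5, 0, 0, 0],
    [-0.7, -0.3, 0, 0, 0, 0],
    [-0.7, -0.4, 0, 0, 0, 0],
    [0, 0, 0, 0, 0, 0],
    [0, 0, 0, 0, 0, 0],
  ],
)

```text
time: 9.2
ee_pos: [0.4925, -0.2476, 0.101]
eef_rot: [[0.997, -0.073, -0.008], [-0.073, -0.997, -0.001], [-0.007, 0.002, -1.0]]
force: [0.3, -0.4, 1.2]
finger_gap: 0.421
gripper_force: 0.0
```

```bash
python3 - <<'E'
from h import *
T=capture('top');S=capture('side');print(get_obs()['ee_pos'])
for b in blobs(T,'black',(320,150,400,250),25): print(b[0],axis_of(T,b,.016))
for l in levers(T): print('lev',l)
a=cv2.resize(T['img'][140:240,200:400],(800,400),interpolation=cv2.INTER_CUBIC);cv2.imwrite('pics/p4.png',a)
E
```

```text
[ 0.4949 -0.2491  0.1021]
[394.5854 200.439 ] (array([ 0.5407, -0.4355]), np.float64(-0.5729942301229617), np.float64(0.07595929732625412))
[348.854  209.4307] (array([ 0.5064, -0.298 ]), np.float64(1.4494134765001234), np.float64(0.11817092125214579))
lev (array([ 0.5069, -0.0731]), np.float64(-0.251655681868686), np.float64(0.1590146264877092))
```

View pics/p4.png

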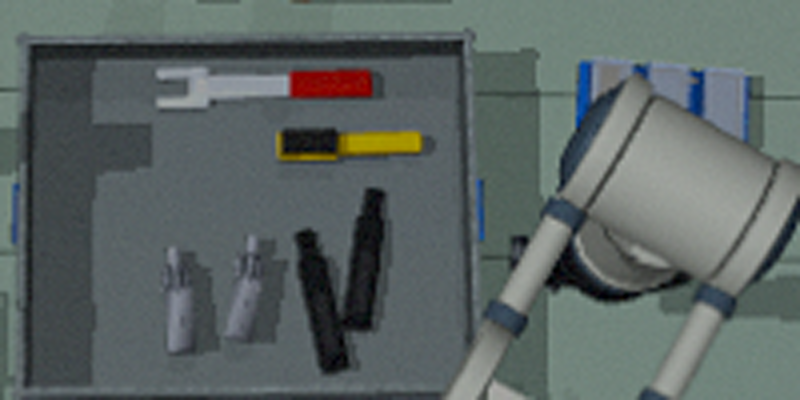

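The push came: one lever now leans against the middle one, with its tail at about (358,325). The middle lever has not moved, so I'll take it next by its tail.

>>> drive_tool(
  plan=[
    [0, 0, 0, 0, 0, -0.0317],
    [0, 0, 0, 0, 0, -0.0317],
    [0, 0, 0, 0, 0, -0.0317],
    [-0.022, -0.641, 0, 0, 0, 0],
    [-0.022, -0.641, 0, 0, 0, 0],
  ],
)

```text
time: 9.72
ee_pos: [0.479, -0.1877, 0.1013]
eef_rot: [[0.975, 0.222, -0.007], [0.222, -0.975, -0.002], [-0.007, 0.0, -1.0]]
force: [1.1, 0.1, -0.7]
finger_gap: 0.421
gripper_force: 0.0
```

>>> drive_tool(
  plan=[
    [-0.022, -0.641, 0, 0, 0, 0],
    [-0.022, -0.641, 0, 0, 0, 0],
    [-0.022, -0.641, 0, 0, 0, 0],
    [-0.022, -0.641, 0, 0, 0, 0],
    [0, 0, 0.4, 0, 0, 0],
  ],
)

```text
time: 10.13
ee_pos: [0.4476, -0.0593, 0.0862]
eef_rot: [[0.974, 0.228, 0.001], [0.228, -0.974, -0.001], [0.001, 0.001, -1.0]]
force: [-0.4, -1.1, 0.1]
finger_gap: 0.419
gripper_force: 0.0
```

>>> drive_tool(
  plan=[
    [0, 0, 0.6, 0, 0, 0],
    [0, 0, 0.2, 0, 0, 0],
    [0, 0, 0, 0, 0, 0],
    [0, 0, 0, 0, 0, 0],
    [0, 0, 0, 0, 0, 0],
  ],
)

```text
time: 10.55
ee_pos: [0.4454, -0.0634, 0.0428]
eef_rot: [[0.975, 0.223, -0.006], [0.223, -0.975, -0.002], [-0.006, 0.0, -1.0]]
force: [0.3, -0.1, -0.4]
finger_gap: 0.417
gripper_force: 0.0
```

```bash
python3 - <<'E'
from h import *
cmd((.4455,-.063,.0135),.2255); print(get_obs()['eef_rot'][2])
E
```

```text
t 10.55 shift [ 0.0075 -0.0067  0.5852] turn z -9.387680405746034e-05 yaw0 0.2252050773220306
[-0.0061  0.0003 -1.    ]
```

>>> drive_tool(
  plan=[
    [0, 0, 0.3, 0, 0.002, 0],
    [0, 0, 0.2, 0, 0, 0],
    [0, 0, 0.085, 0, 0, 0],
    [0, 0, 0, 0, 0, 0],
    [0, 0, 0, 0, 0, 0],
  ],
)

```text
time: 10.97
ee_pos: [0.4441, -0.0628, 0.0122]
eef_rot: [[0.975, 0.224, -0.002], [0.224, -0.975, 0.0], [-0.002, -0.001, -1.0]]
force: [0.0, 0.6, -0.7]
finger_gap: 0.422
gripper_force: 0.0
```

>>> drive_tool(
  plan=[
    [0, 0, 0, 0, 0, 0],
    [0, 0, 0, 0, 0, 0],
    [0, 0, 0, 0, 0, 0],
    [0, 0, 0, 0, 0, 0],
    [0, 0, 0, 0, 0, 0],
  ],
  fingers=0,
)

```text
time: 11.38
ee_pos: [0.4446, -0.0629, 0.0129]
eef_rot: [[0.975, 0.224, 0.0], [0.224, -0.975, -0.0], [0.0, 0.0, -1.0]]
force: [-1.2, -0.9, 4.9]
finger_gap: 0.268
gripper_force: 39.7
```

>>> drive_tool(
  plan=[
    [0, 0, -0.2, 0, 0, 0],
    [0, 0, -0.5, 0, 0, 0],
    [0, 0, -0.7, 0, 0, 0],
    [0, 0, -0.5, 0, 0, 0],
    [0, 0, 0, 0, 0, 0],
  ],
)

```text
time: 11.8
ee_pos: [0.4466, -0.0633, 0.1135]
eef_rot: [[0.975, 0.224, 0.008], [0.224, -0.975, -0.002], [0.007, 0.004, -1.0]]
force: [1.0, -0.1, 0.3]
finger_gap: 0.264
gripper_force: 39.2
```

```bash
python3 - <<'E'
from h import *
o=get_obs();p=o['ee_pos'];R=o['eef_rot'];print(p,R[:,0])
S=capture('side'); print('pred tip',px(S,p+R[:,0]*.103),px(S,p+R[:,0]*.05))
for b in blobs(S,'black',(200,140,300,235),15):
    q=np.argwhere(b[3])[:,::-1];j=q[q[:,0]==q[:,0].min()].mean(0); print(b[1],'leftmost',j,'mean',b[0])
cmd((.4924,-.3317,.105),-.074)
E
```

```text
[ 0.4466 -0.0633  0.1135] [0.9746 0.2241 0.007 ]
pred tip [[258.9811 202.0356]] [[278.4182 200.2534]]
703 leftmost [259. 202.] mean [289.4267 175.6472]
38 leftmost [241. 186.] mean [247.3947 185.3421]
179 leftmost [248.     219.3333] mean [268.     221.2737]
63 leftmost [230.  228.5] mean [232.6349 227.0635]
t 11.85 shift [-0.295   5.4439  0.1241] turn z 0.09548047186138124 yaw0 0.22596074896100227
```

>>> drive_tool(
  plan=[
    [0, 0, 0, 0, 0, 0.0318],
    [0, 0, 0, 0, 0, 0.0318],
    [0, 0, 0, 0, 0, 0.0318],
    [0.1435, 0.662, 0, 0, 0, 0],
    [0.1435, 0.662, 0, 0, 0, 0],
  ],
)

```text
time: 12.27
ee_pos: [0.4531, -0.1292, 0.1057]
eef_rot: [[0.998, -0.071, -0.003], [-0.071, -0.998, 0.001], [-0.003, -0.001, -1.0]]
force: [1.3, 0.6, -0.5]
finger_gap: 0.261
gripper_force: 39.2
```

>>> drive_tool(
  plan=[
    [0.1435, 0.662, 0, 0, 0, 0],
    [0.1435, 0.662, 0, 0, 0, 0],
    [0.1435, 0.662, 0, 0, 0, 0],
    [0.1435, 0.662, 0, 0, 0, 0],
    [0.1435, 0.662, 0, 0, 0, 0],
  ],
)

```text
time: 12.68
ee_pos: [0.4764, -0.2988, 0.1051]
eef_rot: [[0.997, -0.074, -0.004], [-0.074, -0.997, 0.002], [-0.004, -0.001, -1.0]]
force: [1.2, -0.1, -0.6]
finger_gap: 0.263
gripper_force: 39.2
```

>>> drive_tool(
  plan=[
    [0.1435, 0.662, 0, 0, 0, 0],
    [0, 0, 0, 0, 0, 0],
    [0, 0, 0.5, 0, 0, 0],
    [0, 0, 0.6, 0, 0, 0],
    [0, 0, 0.4, 0, 0, 0],
  ],
)

```text
time: 13.1
ee_pos: [0.4803, -0.33, 0.0279]
eef_rot: [[0.997, -0.074, -0.005], [-0.074, -0.997, 0.003], [-0.005, -0.003, -1.0]]
force: [-0.6, 0.6, -1.6]
finger_gap: 0.262
gripper_force: 39.3
```

>>> drive_tool(
  plan=[
    [0, 0, 0, 0, 0, 0],
    [0, 0, 0, 0, 0, 0],
    [0, 0, 0, 0, 0, 0],
  ],
)

```text
time: 13.35
ee_pos: [0.4821, -0.3311, 0.0328]
eef_rot: [[0.997, -0.073, -0.001], [-0.073, -0.997, -0.0], [-0.001, 0.0, -1.0]]
force: [0.0, -0.1, 0.7]
finger_gap: 0.27
gripper_force: 39.3
```

```bash
python3 - <<'E'
from h import *
o=get_obs();p=o['ee_pos'];R=o['eef_rot'];print(p,R[:,0],R[:,2])
cmd((.4843,-.3315,.0115),-.074)
S=capture('side'); cv2.imwrite('pics/p5.png',cv2.resize(S['img'][140:230,190:310],(720,540),interpolation=cv2.INTER_CUBIC))
tip=p+R[:,0]*.105;print(px(S,tip),px(S,[.6186-.0,-.3411,.013]))
E
```

```text
[ 0.4821 -0.3311  0.0328] [ 0.9973 -0.0735 -0.0009] [-0.0009 -0.0004 -1.    ]
t 13.35 shift [0.0457 0.0053 0.426 ] turn z 0.00014565131566174198 yaw0 -0.07354242289673138
[[250.2104 172.6596]] [[241.2785 176.9274]]
```

View pics/p5.png

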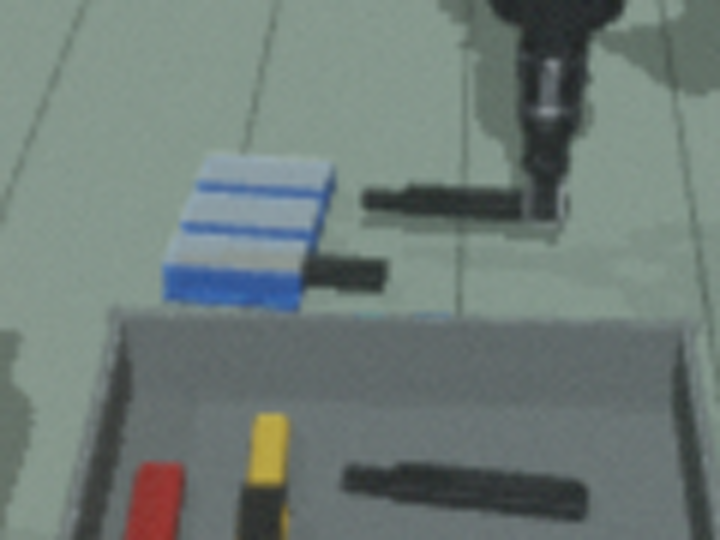

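Lever one is home, with about 46 mm of tail showing. The second lever is aimed at the middle sleeve, so I'll insert it.

>>> drive_tool(
  plan=[
    [0, 0.005, 0.2, 0, 0, 0],
    [0, 0, 0.15, 0, 0, 0],
    [0, 0, 0.07, 0, 0, 0],
    [0, 0, 0, 0, 0, 0],
    [0, 0, 0, 0, 0, 0],
  ],
)

```text
time: 13.82
ee_pos: [0.4814, -0.3311, 0.0103]
eef_rot: [[0.997, -0.074, -0.002], [-0.074, -0.997, 0.001], [-0.002, -0.001, -1.0]]
force: [0.4, -0.5, 0.1]
finger_gap: 0.264
gripper_force: 39.3
```

>>> drive_tool(
  plan=[
    [0.15, 0, 0, 0, 0, 0],
    [0.2, 0, 0, 0, 0, 0],
    [0.2, 0, 0, 0, 0, 0],
    [0.2, 0, 0, 0, 0, 0],
    [0.1, 0, 0, 0, 0, 0],
  ],
)

```text
time: 14.23
ee_pos: [0.526, -0.3345, 0.0111]
eef_rot: [[0.997, -0.073, -0.0], [-0.073, -0.997, -0.0], [-0.0, 0.0, -1.0]]
force: [-0.1, 0.1, 0.3]
finger_gap: 0.267
gripper_force: 39.3
```

>>> drive_tool(
  plan=[
    [0, 0, 0, 0, 0, 0],
    [0.1, 0, 0, 0, 0, 0],
    [0.15, 0, 0, 0, 0, 0],
    [0.15, 0, 0, 0, 0, 0],
    [0.15, 0, 0, 0, 0, 0],
  ],
)

```text
time: 14.65
ee_pos: [0.5521, -0.3364, 0.0106]
eef_rot: [[0.997, -0.074, -0.002], [-0.074, -0.997, 0.0], [-0.002, -0.0, -1.0]]
force: [-0.9, 0.4, -0.3]
finger_gap: 0.264
gripper_force: 39.3
```

>>> drive_tool(
  plan=[
    [0.15, 0, 0, 0, 0, 0],
    [0.15, 0, 0, 0, 0, 0],
    [0.15, 0, 0, 0, 0, 0],
    [0.05, 0, 0, 0, 0, 0],
    [0, 0, 0, 0, 0, 0],
  ],
)

```text
time: 15.07
ee_pos: [0.5774, -0.338, 0.0104]
eef_rot: [[0.997, -0.073, -0.001], [-0.073, -0.997, 0.001], [-0.001, -0.0, -1.0]]
force: [0.9, 2.1, -0.7]
finger_gap: 0.264
gripper_force: 39.3
```

>>> drive_tool(
  plan=[
    [0.05, 0, 0, 0, 0, 0],
    [0.05, 0, 0, 0, 0, 0],
    [0.05, 0, 0, 0, 0, 0],
    [0, 0, 0, 0, 0, 0],
    [0, 0, 0, 0, 0, 0],
  ],
)

```text
time: 15.48
ee_pos: [0.582, -0.3383, 0.0098]
eef_rot: [[0.997, -0.074, -0.006], [-0.074, -0.997, 0.002], [-0.006, -0.002, -1.0]]
force: [-7.0, 5.0, 1.3]
finger_gap: 0.265
gripper_force: 39.5
```

>>> drive_tool(
  plan=[
    [0.05, 0, 0, 0, 0, 0],
    [0, 0, 0, 0, 0, 0],
    [0, 0, 0, 0, 0, 0],
  ],
)

```text
time: 15.73
ee_pos: [0.5821, -0.3383, 0.009]
eef_rot: [[0.997, -0.075, -0.012], [-0.075, -0.997, 0.004], [-0.012, -0.003, -1.0]]
force: [-15.3, 5.8, 4.3]
finger_gap: 0.269
gripper_force: 39.7
```

>>> drive_tool(
  plan=[
    [0, 0, 0, 0, 0, 0],
    [0, 0, 0, 0, 0, 0],
    [-0.06, 0, -0.1, 0, 0, 0],
    [0, 0, -0.5, 0, 0, 0],
    [0, 0, -0.7, 0, 0, 0],
  ],
  fingers=0.42,
)

```text
time: 16.15
ee_pos: [0.5817, -0.338, 0.0725]
eef_rot: [[0.997, -0.074, -0.007], [-0.074, -0.997, 0.003], [-0.007, -0.003, -1.0]]
force: [0.1, 0.3, -0.4]
finger_gap: 0.421
gripper_force: 0.0
```

>>> drive_tool(
  plan=[
    [-0.6, 0, -0.5, 0, 0, 0],
    [-0.7, -0.4, 0, 0, 0, 0],
    [-0.5, -0.6, 0, 0, 0, 0],
    [0, -0.5, 0, 0, 0, 0],
    [0, 0, 0, 0, 0, 0],
  ],
)

```text
time: 16.57
ee_pos: [0.499, -0.2543, 0.1022]
eef_rot: [[0.997, -0.072, 0.001], [-0.072, -0.997, 0.001], [0.001, -0.001, -1.0]]
force: [0.7, -0.7, -0.3]
finger_gap: 0.42
gripper_force: 0.0
```

```bash
python3 - <<'E'
from h import *
T=capture('top');S=capture('side')
for l in levers(T): print('lev',l)
for b in blobs(S,'black',(235,170,265,200),15): print('tails',b[1],b[0],cv2.boxPoints(b[2]).tolist())
cmd((.46,-.09,.1),0)
E
```

```text
lev (array([ 0.5234, -0.0908]), np.float64(-0.11497867848608498), np.float64(0.11928600431066415))
tails 38 [248.8947 178.3158] [[243.0, 177.0], [254.0, 177.0], [254.0, 180.0], [243.0, 180.0]]
tails 40 [247.025 185.35 ] [[241.0, 187.0], [241.0, 184.0], [253.0, 184.0], [253.0, 187.0]]
t 16.67 shift [-1.0379 -3.2823  0.0368] turn z -0.023086861911669383 yaw0 -0.07252951577614254
```

>>> drive_tool(
  plan=[
    [0, 0, 0, 0, 0, 0.0135],
    [-0.154, -0.661, 0, 0, 0, 0],
    [-0.154, -0.661, 0, 0, 0, 0],
    [-0.154, -0.661, 0, 0, 0, 0],
    [-0.154, -0.661, 0, 0, 0, 0],
  ],
)

```text
time: 17.08
ee_pos: [0.4846, -0.1226, 0.1013]
eef_rot: [[0.993, -0.118, -0.0], [-0.118, -0.993, -0.001], [-0.0, 0.001, -1.0]]
force: [0.4, 0.2, 0.0]
finger_gap: 0.423
gripper_force: 0.0
```

>>> drive_tool(
  plan=[
    [-0.154, -0.661, 0, 0, 0, 0],
    [0, 0, 0.4, 0, 0, 0],
    [0, 0, 0.6, 0, 0, 0],
    [0, 0, 0.2, 0, 0, 0],
    [0, 0, 0, 0, 0, 0],
  ],
)

```text
time: 17.5
ee_pos: [0.4786, -0.089, 0.0378]
eef_rot: [[0.993, -0.116, -0.007], [-0.116, -0.993, 0.001], [-0.007, -0.0, -1.0]]
force: [-0.4, -0.1, -0.1]
finger_gap: 0.42
gripper_force: 0.0
```

>>> drive_tool(
  plan=[
    [0, 0, 0, 0, 0, 0],
    [0, 0, 0, 0, 0, 0],
  ],
)

```text
time: 17.67
ee_pos: [0.4812, -0.0897, 0.0424]
eef_rot: [[0.993, -0.117, 0.0], [-0.117, -0.993, -0.001], [0.0, 0.0, -1.0]]
force: [0.1, -1.0, 1.0]
finger_gap: 0.42
gripper_force: 0.0
```

```bash
python3 - <<'E'
from h import *
cmd((.4797,-.0858,.0135),-.115); print(get_obs()['eef_rot'][2])
E
```

```text
t 17.67 shift [-0.0388 -0.075   0.5785] turn z -0.0007127951656150932 yaw0 -0.1172393120558107
[ 0.0004  0.0005 -1.    ]
```

>>> drive_tool(
  plan=[
    [-0.04, -0.075, 0, 0, 0, 0],
    [0, 0, 0.3, 0, 0, 0],
    [0, 0, 0.2, 0, 0, 0],
    [0, 0, 0.08, 0, 0, 0],
    [0, 0, 0, 0, 0, 0],
  ],
)

```text
time: 18.08
ee_pos: [0.4777, -0.0847, 0.0108]
eef_rot: [[0.993, -0.116, -0.004], [-0.116, -0.993, 0.001], [-0.004, -0.0, -1.0]]
force: [0.9, 0.8, -0.3]
finger_gap: 0.418
gripper_force: 0.0
```

>>> drive_tool(
  plan=[
    [0, 0, 0, 0, 0, 0],
    [0, 0, 0, 0, 0, 0],
    [0, 0, 0, 0, 0, 0],
    [0, 0, 0, 0, 0, 0],
    [0, 0, 0, 0, 0, 0],
  ],
  fingers=0,
)

```text
time: 18.5
ee_pos: [0.4788, -0.0849, 0.0122]
eef_rot: [[0.993, -0.116, -0.001], [-0.116, -0.993, -0.0], [-0.001, 0.0, -1.0]]
force: [-0.5, -0.2, -0.2]
finger_gap: 0.261
gripper_force: 40.4
```

>>> drive_tool(
  plan=[
    [0, 0, -0.2, 0, 0, 0],
    [0, 0, -0.5, 0, 0, 0],
    [0, 0, -0.7, 0, 0, 0],
    [0, 0, -0.5, 0, 0, 0],
    [0, 0, 0, 0, 0, 0],
  ],
)

```text
time: 18.92
ee_pos: [0.4816, -0.0856, 0.1145]
eef_rot: [[0.993, -0.116, 0.009], [-0.116, -0.993, -0.003], [0.009, 0.001, -1.0]]
force: [0.4, 0.0, 1.2]
finger_gap: 0.261
gripper_force: 40.3
```

```bash
python3 - <<'E'
from h import *
o=get_obs();p=o['ee_pos'];R=o['eef_rot'];print(p,R[:,0])
S=capture('side'); print('pred tip',px(S,p+R[:,0]*.104),px(S,p+R[:,0]*.05))
for b in blobs(S,'black',(200,140,300,235),15):
    q=np.argwhere(b[3])[:,::-1];j=q[q[:,0]==q[:,0].min()].mean(0); print(b[1],'leftmost',j,'mean',b[0])
E
```

```text
[ 0.4816 -0.0856  0.1145] [ 0.9932 -0.1159  0.0093]
pred tip [[246.13   189.6343]] [[265.2829 191.5784]]
681 leftmost [273.  147.5] mean [285.8414 157.5154]
42 leftmost [243.  178.5] mean [248.9286 178.3571]
212 leftmost [241. 185.] mean [259.8585 189.9245]
59 leftmost [230.  229.5] mean [232.9831 226.8136]
```

>>> drive_tool(
  plan=[
    [0, 0, 0, 0, 0, -0.0134],
    [0.0525, 0.7295, 0, 0, 0, 0],
    [0.0525, 0.7295, 0, 0, 0, 0],
    [0.0525, 0.7295, 0, 0, 0, 0],
    [0.0525, 0.7295, 0, 0, 0, 0],
  ],
)

```text
time: 19.38
ee_pos: [0.4777, -0.2322, 0.106]
eef_rot: [[0.997, -0.073, -0.003], [-0.073, -0.997, 0.001], [-0.003, -0.001, -1.0]]
force: [1.0, 0.0, 0.8]
finger_gap: 0.267
gripper_force: 40.3
```

>>> drive_tool(
  plan=[
    [0.0525, 0.7295, 0, 0, 0, 0],
    [0.0525, 0.7295, 0, 0, 0, 0],
    [0.0525, 0.7295, 0, 0, 0, 0],
    [0.0525, 0.7295, 0, 0, 0, 0],
    [0, 0, 0, 0, 0, 0],
  ],
)

```text
time: 19.8
ee_pos: [0.476, -0.3828, 0.1045]
eef_rot: [[0.997, -0.079, -0.005], [-0.079, -0.997, -0.001], [-0.004, 0.001, -1.0]]
force: [0.7, 0.0, -0.1]
finger_gap: 0.265
gripper_force: 40.3
```

>>> drive_tool(
  plan=[
    [0, 0, 0.5, 0, 0, 0],
    [0, 0, 0.6, 0, 0, 0],
    [0, 0, 0.4, 0, 0, 0],
    [0, 0, 0, 0, 0, 0],
    [0, 0, 0, 0, 0, 0],
  ],
)

```text
time: 20.22
ee_pos: [0.4769, -0.3761, 0.0299]
eef_rot: [[0.997, -0.074, -0.005], [-0.074, -0.997, 0.003], [-0.005, -0.003, -1.0]]
force: [-0.7, 0.3, 0.9]
finger_gap: 0.265
gripper_force: 40.3
```

```bash
python3 - <<'E'
from h import *
o=get_obs();p=o['ee_pos'];R=o['eef_rot'];print(p,R[:,0],R[:,2])
cmd((.4809,-.3782,.011),-.074)
E
```

```text
[ 0.4769 -0.3761  0.0299] [ 0.9973 -0.0738 -0.0052] [-0.005   0.0032 -1.    ]
t 20.22 shift [0.0854 0.037  0.3765] turn z 3.925083895977973e-05 yaw0 -0.07387668985267672
```

>>> drive_tool(
  plan=[
    [0, 0.02, 0.2, 0, 0, 0],
    [0, 0, 0.16, 0, 0, 0],
    [0, 0, 0.05, 0, 0, 0],
    [0, 0, 0, 0, 0, 0],
    [0, 0, 0, 0, 0, 0],
  ],
)

```text
time: 20.63
ee_pos: [0.4779, -0.3784, 0.0116]
eef_rot: [[0.997, -0.074, -0.001], [-0.074, -0.997, -0.0], [-0.001, 0.0, -1.0]]
force: [-0.5, -0.4, 0.5]
finger_gap: 0.266
gripper_force: 40.3
```

>>> drive_tool(
  plan=[
    [0, 0, 0, 0, 0, 0],
    [0, 0, 0, 0, 0, 0],
  ],
)

```text
time: 20.8
ee_pos: [0.4781, -0.3786, 0.012]
eef_rot: [[0.997, -0.074, -0.001], [-0.074, -0.997, -0.001], [-0.001, 0.001, -1.0]]
force: [-0.3, 1.0, -0.5]
finger_gap: 0.262
gripper_force: 40.3
```

>>> drive_tool(
  plan=[
    [0.15, -0.012, 0.02, 0, 0, 0],
    [0.2, 0, 0, 0, 0, 0],
    [0.2, 0, 0, 0, 0, 0],
    [0.2, 0, 0, 0, 0, 0],
    [0.1, 0, 0, 0, 0, 0],
  ],
)

```text
time: 21.22
ee_pos: [0.522, -0.3808, 0.0102]
eef_rot: [[0.997, -0.073, -0.001], [-0.073, -0.997, 0.0], [-0.001, 0.0, -1.0]]
force: [-0.1, 1.0, -0.3]
finger_gap: 0.265
gripper_force: 40.3
```

>>> drive_tool(
  plan=[
    [0, 0, 0, 0, 0, 0],
    [0.1, 0, 0, 0, 0, 0],
    [0.15, 0, 0, 0, 0, 0],
    [0.15, 0, 0, 0, 0, 0],
    [0.15, 0, 0, 0, 0, 0],
  ],
)

```text
time: 21.63
ee_pos: [0.5483, -0.3831, 0.0102]
eef_rot: [[0.997, -0.074, -0.001], [-0.074, -0.997, 0.0], [-0.001, 0.0, -1.0]]
force: [-0.1, -0.3, -0.1]
finger_gap: 0.262
gripper_force: 40.3
```

>>> drive_tool(
  plan=[
    [0.15, 0, 0, 0, 0, 0],
    [0.15, 0, 0, 0, 0, 0],
    [0.15, 0, 0, 0, 0, 0],
    [0.05, 0, 0, 0, 0, 0],
    [0, 0, 0, 0, 0, 0],
  ],
)

```text
time: 22.05
ee_pos: [0.5733, -0.3847, 0.0099]
eef_rot: [[0.997, -0.073, -0.002], [-0.073, -0.997, 0.0], [-0.002, -0.0, -1.0]]
force: [0.1, 0.5, -0.4]
finger_gap: 0.268
gripper_force: 40.3
```

>>> drive_tool(
  plan=[
    [0.05, 0, 0, 0, 0, 0],
    [0.05, 0, 0, 0, 0, 0],
    [0.05, 0, 0, 0, 0, 0],
    [0.03, 0, 0, 0, 0, 0],
    [0, 0, 0, 0, 0, 0],
  ],
)

```text
time: 22.47
ee_pos: [0.5784, -0.3853, 0.0089]
eef_rot: [[0.997, -0.075, -0.009], [-0.075, -0.997, 0.002], [-0.009, -0.002, -1.0]]
force: [-10.7, 1.1, 1.5]
finger_gap: 0.264
gripper_force: 40.5
```

>>> drive_tool(
  plan=[
    [0, 0, 0, 0, 0, 0],
    [0, 0, 0, 0, 0, 0],
  ],
)

```text
time: 22.63
ee_pos: [0.5784, -0.3854, 0.009]
eef_rot: [[0.997, -0.075, -0.009], [-0.075, -0.997, 0.002], [-0.009, -0.002, -1.0]]
force: [-10.2, 1.2, 0.9]
finger_gap: 0.266
gripper_force: 40.5
```

Home. Next: release, back off, then check all three tails and measure the tools, basket and post.

>>> drive_tool(
  plan=[
    [0, 0, 0, 0, 0, 0],
    [0, 0, 0, 0, 0, 0],
    [-0.06, 0, -0.1, 0, 0, 0],
    [0, 0, -0.5, 0, 0, 0],
    [0, 0, -0.7, 0, 0, 0],
  ],
  fingers=0.42,
)

```text
time: 23.05
ee_pos: [0.5768, -0.3839, 0.0715]
eef_rot: [[0.997, -0.074, -0.008], [-0.074, -0.997, 0.005], [-0.008, -0.004, -1.0]]
force: [0.2, -1.3, -0.0]
finger_gap: 0.419
gripper_force: 0.0
```

>>> drive_tool(
  plan=[
    [-0.6, 0, -0.5, 0, 0, 0],
    [-0.7, 0, -0.4, 0, 0, 0],
    [-0.7, 0, 0, 0, 0, 0],
    [-0.7, 0, 0, 0, 0, 0],
    [0, 0, 0, 0, 0, 0],
  ],
)

```text
time: 23.47
ee_pos: [0.4391, -0.3748, 0.1207]
eef_rot: [[0.997, -0.077, -0.004], [-0.077, -0.997, 0.0], [-0.004, 0.0, -1.0]]
force: [-0.3, 0.6, -0.7]
finger_gap: 0.42
gripper_force: 0.0
```

```bash
python3 - <<'E'
from h import *
o=get_obs();print(o['ee_pos'],o['time'])
T=capture('top');S=capture('side');pickle.dump((T,S),open('p6.pkl','wb'))
a=cv2.resize(T['img'][135:255,125:405],(800,343),interpolation=cv2.INTER_CUBIC)
b=cv2.resize(S['img'][150:300,185:325],(272,257));b2=cv2.resize(S['img'][260:384,170:390],(456,257),interpolation=cv2.INTER_CUBIC)
cv2.imwrite('pics/p6.png',np.vstack([a,np.hstack([b,b2,np.zeros((257,72,3),np.uint8)])]))
for r,n in (((300,140,400,200),'top'),):
  for b in blobs(T,'black',r,10): print('tail',b[1],b[0],axis_of(T,b,.014))
# steel tools, top: brightness relative
g=T['img'].min(2)
for th in (95,110):
  k=np.zeros_like(g);k[185:240,238:272]=(g>th)[185:240,238:272]*255
  nn,l,st,ce=cv2.connectedComponentsWithStats(k)
  for i in range(1,nn):
    if st[i,4]>12: print(th,ce[i],st[i],plane(T,ce[i],.027)[0][:2])
E
```

```text
[ 0.4391 -0.3748  0.1207] 23.4667
tail 64 [307.5 151.5] (array([ 0.7055, -0.147 ]), np.float64(-1.5576561762467211), np.float64(0.05098460276904865))
tail 107 [351.5981 183.6729] (array([ 0.5964, -0.2931]), np.float64(-0.06380878156560846), np.float64(0.045882303701475766))
tail 96 [365.9375 184.9375] (array([ 0.5919, -0.3412]), np.float64(-0.013307773295196357), np.float64(0.047743756383335036))
tail 96 [379.9896 186.2188] (array([ 0.5887, -0.3885]), np.float64(-0.02921172324714541), np.float64(0.04759454534022725))
95 [259.6508 215.9524] [256 209   9  15  63] [0.4826 0.0123]
95 [243.629  218.8871] [242 212   5  16  62] [0.4724 0.0642]
95 [263.4138 236.5862] [255 236  17   2  29] [ 0.4156 -0.0005]
110 [259.2812 215.75  ] [257 209   6  15  32] [0.4832 0.0135]
110 [243.3171 219.3902] [242 213   4  15  41] [0.4708 0.0652]
```

View pics/p6.png

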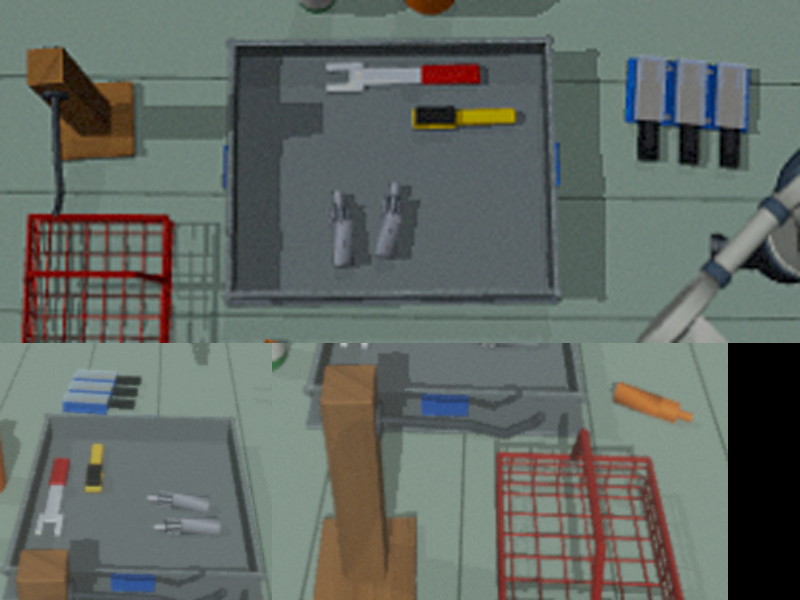

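All three levers are home, with 46–48 mm of tail showing. The two steel tools lie at about (343,230) and (390,220). The basket and hook are clear to see, so I'll triangulate them.

```bash
python3 - <<'E'
from h import *
T,S=pickle.load(open('p6.pkl','rb'))
def t(n,a,b): print(n,*tri(T,a,S,b))
t('P hex',(245.06,227.8),(297.7,257.4));t('P tip',(242.96,202.2),(264.8,255.1))
t('Q hex',(259.8,224.3),(292.6,243.4));t('Q tip',(263.3,199.1),(262.2,239.9))
for n,a in(('P hex',(245.06,227.8)),('P tip',(242.96,202.2)),('Q hex',(259.8,224.3)),('Q tip',(263.3,199.1))): print(n,plane(T,a,.021)[0])
t('posttop',(141,158.3),(207.4,280));t('hooktip',(144.4,209.2),(299.4,295))
print('posttop@.245',plane(T,(141,158.3),.245),'tip@.205',plane(T,(144.4,209.2),.205))
# basket rim edges & crown (top)
b=max(blobs(T,'red',(128,205,190,262),60),key=lambda b:b[1])[3]
R=np.array([[np.nonzero(b[v])[0].max(),v] for v in range(214,252)]);L=np.array([[np.nonzero(b[v])[0].min(),v] for v in range(214,252)])
U=np.array([[u,np.nonzero(b[:,u])[0].min()] for u in range(140,180)]);D=np.array([[u,np.nonzero(b[:,u])[0].max()] for u in range(140,180)])
for n,q,k in(('-y edge',R,1),('+x edge',U,0),('-x edge',D,0)):
    P=plane(T,q,.05)[:,:2]; i=1-k; c=np.polyfit(P[:,0]-.42,P[:,1],1) if k else np.polyfit(P[:,1]-.33,P[:,0],1); print(n,c)
# crown rows
rows=[]
for u in range(140,172):
    vs=np.arange(224,239); w=(b[vs,u])*1.0; col=T['img'][vs,u].astype(float); r=np.clip(col[:,2]-col[:,1],0,None)**2; rows.append([u,(r*vs).sum()/r.sum()])
P=plane(T,np.array(rows),.112)[:,:2];print('crown x vs y',np.polyfit(P[:,1]-.33,P[:,0],1),P[:,1].min(),P[:,1].max(),np.std(np.array(rows)[:,1]))
E
```

```text
P hex [0.4439 0.0597 0.0149] 0.002109773037033945
P tip [0.5275 0.0674 0.0254] 0.0004396281803108262
Q hex [0.4551 0.0118 0.0198] 0.002246642103598244
Q tip [0.5376 0.0012 0.0194] 0.004344492540154955
P hex [0.4441 0.0593 0.021 ]
P tip [0.5285 0.0675 0.021 ]
Q hex [0.4561 0.0116 0.021 ]
Q tip [0.5395 0.0009 0.021 ]
posttop [0.6143 0.355  0.2387] 0.000817633177703604
hooktip [0.4717 0.3454 0.2031] 0.001541011975144293
posttop@.245 [[0.613  0.3533 0.245 ]] tip@.205 [[0.4721 0.3448 0.205 ]]
-y edge [0.0176 0.253 ]
+x edge [-0.0144  0.495 ]
-x edge [-0.0055  0.3474]
crown x vs y [0.0001 0.4212] 0.28260346529908636 0.37837123923246047 0.7435681308332523
```

>>> drive_tool(
  plan=[
    [0, 0, -0.4, 0, 0, -0.0377],
    [0, 0, -0.4, 0, 0, -0.0377],
    [0, 0, -0.4, 0, 0, -0.0377],
    [0, 0, -0.4, 0, 0, -0.0377],
    [0, 0, 0, 0, 0, -0.0377],
  ],
)

```text
time: 23.98
ee_pos: [0.4468, -0.3764, 0.2064]
eef_rot: [[0.865, 0.501, 0.005], [0.501, -0.865, -0.006], [0.002, 0.008, -1.0]]
force: [0.7, -0.7, 1.3]
finger_gap: 0.417
gripper_force: 0.0
```

>>> drive_tool(
  plan=[
    [0, 0, 0, 0, 0, -0.0377],
    [0, 0, 0, 0, 0, -0.0377],
    [0, 0, 0, 0, 0, -0.0377],
    [0, 0, 0, 0, 0, -0.0377],
    [0, 0, 0, 0, 0, -0.0377],
  ],
)

```text
time: 24.4
ee_pos: [0.4457, -0.3754, 0.2008]
eef_rot: [[0.438, 0.899, -0.0], [0.899, -0.438, -0.0], [-0.001, -0.0, -1.0]]
force: [0.1, -0.0, 1.1]
finger_gap: 0.422
gripper_force: 0.0
```

>>> drive_tool(
  plan=[
    [0, 0, 0, 0, 0, -0.0377],
    [0, 0, 0, 0, 0, -0.0377],
    [0, 0, 0, 0, 0, -0.0377],
    [0, 0, 0, 0, 0, -0.0377],
    [0.7, 0, 0, 0, 0, 0],
  ],
)

```text
time: 24.82
ee_pos: [0.4445, -0.3437, 0.1992]
eef_rot: [[-0.018, 1.0, -0.002], [1.0, 0.018, -0.001], [-0.001, -0.002, -1.0]]
force: [1.3, 0.4, 0.0]
finger_gap: 0.421
gripper_force: 0.0
```

>>> drive_tool(
  plan=[
    [0.78, 0, 0, 0, 0, 0],
    [0.78, 0, 0, 0, 0, 0],
    [0.78, 0, 0, 0, 0, 0],
    [0.78, 0, 0, 0, 0, 0],
    [0.78, 0, 0, 0, 0, 0],
  ],
)

```text
time: 25.23
ee_pos: [0.4421, -0.1433, 0.2012]
eef_rot: [[-0.014, 1.0, 0.0], [1.0, 0.014, -0.0], [-0.0, 0.0, -1.0]]
force: [0.6, -0.1, -0.6]
finger_gap: 0.419
gripper_force: 0.0
```

>>> drive_tool(
  plan=[
    [0.78, 0, 0, 0, 0, 0],
    [0.78, 0, 0, 0, 0, 0],
    [0.78, 0, 0, 0, 0, 0],
    [0.78, 0, 0, 0, 0, 0],
    [0.78, 0, 0, 0, 0, 0],
  ],
)

```text
time: 25.65
ee_pos: [0.4392, 0.0523, 0.2015]
eef_rot: [[-0.014, 1.0, 0.001], [1.0, 0.014, 0.001], [0.001, 0.001, -1.0]]
force: [0.4, -1.0, 0.2]
finger_gap: 0.416
gripper_force: 0.0
```

>>> drive_tool(
  plan=[
    [0.7, 0, 0, 0, 0, 0],
    [0.7, 0, 0, 0, 0, 0],
    [0.5, 0, 0, 0, 0, 0],
    [0, 0, 0, 0, 0, 0],
    [0, 0, 0, 0, 0, 0],
  ],
)

```text
time: 26.07
ee_pos: [0.4378, 0.1464, 0.2009]
eef_rot: [[-0.017, 1.0, -0.001], [1.0, 0.017, 0.0], [0.0, -0.001, -1.0]]
force: [-0.7, -0.6, 0.1]
finger_gap: 0.423
gripper_force: 0.0
```

```bash
python3 - <<'E'
from h import *
o=get_obs();print(o['ee_pos'],o['eef_rot'][2],o['joints'])
cmd((.4212,.2895,.093),1.58)
E
```

```text
[0.4378 0.1464 0.2009] [ 0.0004 -0.0009 -1.    ] [ 0.2487 -0.2873  1.6385  0.0006  1.7912  0.2316]
t 26.07 shift [ 2.8656 -0.2801  2.1602] turn z 0.0025537246266328726 yaw0 1.5880227625263212
```

>>> drive_tool(
  plan=[
    [0.5, -0.28, 0, 0, 0, 0.0026],
    [0.7, 0, 0, 0, 0, 0],
    [0.7, 0, 0, 0, 0, 0],
    [0.7, 0, 0, 0, 0, 0],
    [0.27, 0, 0, 0, 0, 0],
  ],
)

```text
time: 26.48
ee_pos: [0.4226, 0.2907, 0.2006]
eef_rot: [[-0.007, 1.0, -0.001], [1.0, 0.007, 0.002], [0.002, -0.001, -1.0]]
force: [-0.0, -0.4, -0.8]
finger_gap: 0.419
gripper_force: 0.0
```

>>> drive_tool(
  plan=[
    [0, 0, 0.3, 0, 0, 0],
    [0, 0, 0.6, 0, 0, 0],
    [0, 0, 0, 0, 0, 0],
    [0, 0, 0, 0, 0, 0],
    [0, 0, 0, 0, 0, 0],
  ],
)

```text
time: 26.9
ee_pos: [0.4231, 0.2874, 0.1568]
eef_rot: [[-0.004, 1.0, -0.001], [1.0, 0.004, 0.001], [0.001, -0.001, -1.0]]
force: [0.1, -0.8, 0.8]
finger_gap: 0.419
gripper_force: 0.0
```

```bash
python3 - <<'E'
from h import *
o=get_obs();print(o['ee_pos'],o['eef_rot'][2])
cmd((.4212,.2895,.093),1.58)
S=capture('side'); cv2.imwrite('pics/p7.png',cv2.resize(S['img'][204:384,180:400],(660,540),interpolation=cv2.INTER_CUBIC))
E
```

```text
[0.4231 0.2874 0.1568] [ 0.0005 -0.0006 -1.    ]
t 26.9 shift [ 0.0422 -0.0368  1.2767] turn z -0.0017055703224579711 yaw0 1.5746417928047853
```

View pics/p7.png

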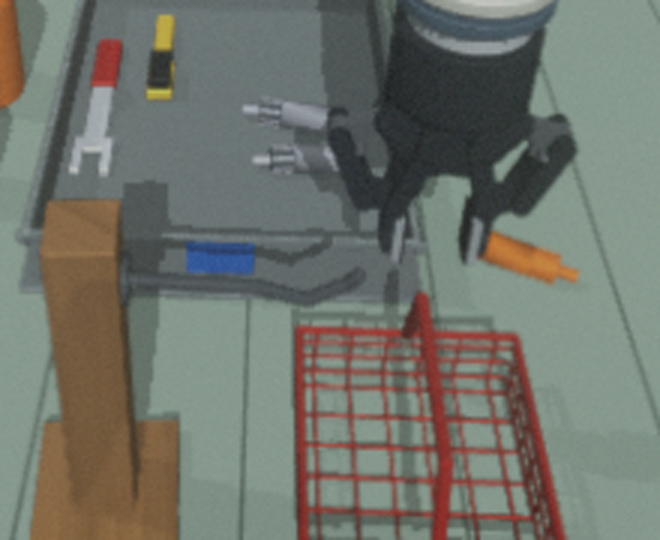

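The fingers straddle the handle plane, left of the −y bend of the crown (420,297). I'll go down and grip.

>>> drive_tool(
  plan=[
    [0.04, -0.035, 0.3, 0, 0, 0],
    [0, 0, 0.5, 0, 0, 0],
    [0, 0, 0.35, 0, 0, 0],
    [0, 0, 0.12, 0, 0, 0],
    [0, 0, 0, 0, 0, 0],
  ],
)

```text
time: 27.37
ee_pos: [0.4204, 0.2895, 0.0916]
eef_rot: [[-0.005, 1.0, -0.003], [1.0, 0.005, -0.001], [-0.001, -0.003, -1.0]]
force: [0.5, -0.2, 0.2]
finger_gap: 0.421
gripper_force: 0.0
```

>>> drive_tool(
  plan=[
    [0, 0, 0, 0, 0, 0],
    [0, 0, 0, 0, 0, 0],
    [0, 0, 0, 0, 0, 0],
    [0, 0, 0, 0, 0, 0],
    [0, 0, 0, 0, 0, 0],
  ],
  fingers=0,
  newtons=80,
)

```text
time: 27.78
ee_pos: [0.4216, 0.2904, 0.0943]
eef_rot: [[-0.005, 1.0, 0.002], [1.0, 0.005, 0.002], [0.002, 0.002, -1.0]]
force: [0.2, -0.6, 6.7]
finger_gap: 0.075
gripper_force: 78.6
```

>>> drive_tool(
  plan=[
    [0, 0, 0, 0, 0, 0],
    [0, 0, -0.05, 0, 0, 0],
    [0, 0, -0.1, 0, 0, 0],
    [0, 0, -0.05, 0, 0, 0],
    [0, 0, 0, 0, 0, 0],
  ],
)

```text
time: 28.2
ee_pos: [0.4205, 0.29, 0.1023]
eef_rot: [[-0.005, 1.0, -0.002], [1.0, 0.005, 0.0], [0.0, -0.002, -1.0]]
force: [0.2, 1.1, -2.9]
finger_gap: 0.077
gripper_force: 78.0
```

>>> drive_tool(
  plan=[
    [0, -0.3, 0, 0, 0, 0],
    [0, -0.4, 0, 0, 0, 0],
    [0, -0.4, 0, 0, 0, 0],
    [0, -0.4, 0, 0, 0, 0],
    [0, -0.3, 0, 0, 0, 0],
  ],
)

```text
time: 28.62
ee_pos: [0.3289, 0.2893, 0.1015]
eef_rot: [[-0.005, 1.0, -0.003], [1.0, 0.005, -0.0], [-0.0, -0.003, -1.0]]
force: [-0.6, 0.3, -3.2]
finger_gap: 0.074
gripper_force: 78.2
```

>>> drive_tool(
  plan=[
    [0, 0, 0, 0, 0, 0],
    [0, 0, 0.07, 0, 0, 0],
    [0, 0, 0.07, 0, 0, 0],
    [0, 0, 0.03, 0, 0, 0],
    [0, 0, 0, 0, 0, 0],
  ],
)

```text
time: 29.03
ee_pos: [0.331, 0.2895, 0.0943]
eef_rot: [[-0.005, 1.0, -0.002], [1.0, 0.005, 0.0], [0.0, -0.002, -1.0]]
force: [-3.0, -2.2, 4.6]
finger_gap: 0.077
gripper_force: 79.2
```

>>> drive_tool(
  plan=[
    [0, 0, 0, 0, 0, 0],
    [0, 0, 0, 0, 0, 0],
  ],
)

```text
time: 29.2
ee_pos: [0.331, 0.2895, 0.0943]
eef_rot: [[-0.004, 1.0, -0.001], [1.0, 0.004, 0.0], [0.0, -0.001, -1.0]]
force: [-2.5, -2.8, 5.0]
finger_gap: 0.076
gripper_force: 79.3
```

>>> drive_tool(
  plan=[
    [0, 0, 0, 0, 0, 0],
    [0, 0, 0, 0, 0, 0],
    [0, 0, -0.2, 0, 0, 0],
    [0, 0, -0.6, 0, 0, 0],
    [0, 0, -0.7, 0, 0, 0],
  ],
  fingers=0.42,
  newtons=50,
)

```text
time: 29.62
ee_pos: [0.3297, 0.2887, 0.1674]
eef_rot: [[-0.005, 1.0, -0.006], [1.0, 0.005, -0.003], [-0.003, -0.006, -1.0]]
force: [0.7, 0.5, 0.1]
finger_gap: 0.42
gripper_force: 0.0
```

>>> drive_tool(
  plan=[
    [-0.6, 0, -0.5, 0, 0, 0],
    [-0.78, 0, 0, 0, 0, 0],
    [-0.78, 0, 0, 0, 0, 0],
    [-0.78, 0, 0, 0, 0, 0],
    [-0.78, 0, 0, 0, 0, 0],
  ],
)

```text
time: 30.03
ee_pos: [0.3314, 0.1021, 0.1945]
eef_rot: [[-0.006, 1.0, 0.0], [1.0, 0.006, 0.0], [0.0, 0.0, -1.0]]
force: [1.5, -0.6, -0.5]
finger_gap: 0.42
gripper_force: 0.0
```

>>> drive_tool(
  plan=[
    [-0.5, 0.7, 0, 0, 0, 0],
    [0, 0.7, 0, 0, 0, 0],
    [0, 0.7, 0, 0, 0, 0],
    [0, 0.5, 0, 0, 0, 0.0362],
    [0, 0, 0, 0, 0, 0.0362],
  ],
)

```text
time: 30.45
ee_pos: [0.4637, 0.0791, 0.1921]
eef_rot: [[0.227, 0.974, -0.003], [0.974, -0.227, -0.0], [-0.001, -0.003, -1.0]]
force: [-0.2, 1.0, -0.5]
finger_gap: 0.424
gripper_force: 0.0
```

>>> drive_tool(
  plan=[
    [0, 0, 0, 0, 0, 0.0362],
    [0, 0, 0, 0, 0, 0.0362],
    [0, 0, 0, 0, 0, 0.0362],
    [0, 0, 0, 0, 0, 0.0362],
    [0, 0, 0, 0, 0, 0.0362],
  ],
)

```text
time: 30.87
ee_pos: [0.4609, 0.0799, 0.1939]
eef_rot: [[0.715, 0.699, -0.001], [0.699, -0.715, 0.0], [-0.001, -0.001, -1.0]]
force: [0.1, 0.5, 0.4]
finger_gap: 0.419
gripper_force: 0.0
```

>>> drive_tool(
  plan=[
    [0, 0, 0, 0, 0, 0.0362],
    [0, 0, 0, 0, 0, 0.0362],
    [0, 0, 0, 0, 0, 0.0362],
    [0, 0, 0, 0, 0, 0.0362],
    [0, 0, 0, 0, 0, 0.0362],
  ],
)

```text
time: 31.28
ee_pos: [0.4609, 0.0799, 0.194]
eef_rot: [[0.979, 0.204, -0.001], [0.204, -0.979, 0.0], [-0.001, -0.0, -1.0]]
force: [-0.2, -0.2, -0.1]
finger_gap: 0.42
gripper_force: 0.0
```

>>> drive_tool(
  plan=[
    [0, 0, 0, 0, 0, 0.0362],
    [0, 0, 0, 0, 0, 0],
    [0, 0, 0, 0, 0, 0],
  ],
)

```text
time: 31.53
ee_pos: [0.4608, 0.0799, 0.1938]
eef_rot: [[0.995, 0.101, -0.001], [0.101, -0.995, 0.0], [-0.001, -0.0, -1.0]]
force: [-0.2, 0.3, 0.1]
finger_gap: 0.42
gripper_force: 0.0
```

```bash
python3 - <<'E'
from h import *
o=get_obs();print(o['ee_pos'],o['eef_rot'][2])
cmd((.4699,.0618,.016),.0968)
E
```

```text
[0.4608 0.0799 0.1938] [-0.0011 -0.0003 -1.    ]
t 31.53 shift [0.1485 0.3797 3.5551] turn z 0.0012608944042515845 yaw0 0.10076121659734925
```

>>> drive_tool(
  plan=[
    [0.15, 0.38, 0.2, 0, 0, 0.0013],
    [0, 0, 0.7, 0, 0, 0],
    [0, 0, 0.7, 0, 0, 0],
    [0, 0, 0.7, 0, 0, 0],
    [0, 0, 0.5, 0, 0, 0],
  ],
)

```text
time: 31.95
ee_pos: [0.4685, 0.0616, 0.0502]
eef_rot: [[0.995, 0.097, -0.004], [0.097, -0.995, 0.0], [-0.004, -0.0, -1.0]]
force: [0.3, -1.0, 0.5]
finger_gap: 0.418
gripper_force: 0.0
```

>>> drive_tool(
  plan=[
    [0, 0, 0.4, 0, 0, 0],
    [0, 0, 0.25, 0, 0, 0],
    [0, 0, 0.1, 0, 0, 0],
    [0, 0, 0, 0, 0, 0],
    [0, 0, 0, 0, 0, 0],
  ],
)

```text
time: 32.37
ee_pos: [0.4704, 0.0618, 0.0171]
eef_rot: [[0.996, 0.094, 0.0], [0.094, -0.996, 0.0], [0.0, -0.0, -1.0]]
force: [-0.2, -0.5, 1.2]
finger_gap: 0.42
gripper_force: 0.0
```

>>> drive_tool(
  plan=[
    [0, 0, 0, 0, 0, 0],
    [0, 0, 0, 0, 0, 0],
    [0, 0, 0, 0, 0, 0],
    [0, 0, 0, 0, 0, 0],
    [0, 0, 0, 0, 0, 0],
  ],
  fingers=0,
)

```text
time: 32.78
ee_pos: [0.471, 0.0619, 0.018]
eef_rot: [[0.996, 0.093, 0.002], [0.093, -0.996, 0.0], [0.002, -0.0, -1.0]]
force: [-0.1, 0.3, 6.6]
finger_gap: 0.266
gripper_force: 51.6
```

>>> drive_tool(
  plan=[
    [0, 0, -0.2, 0, 0, 0],
    [0, 0, -0.5, 0, 0, 0],
    [0, 0, -0.7, 0, 0, 0],
    [0, 0, -0.7, 0, 0, 0],
    [0, 0, -0.4, 0, 0, 0],
  ],
)

```text
time: 33.2
ee_pos: [0.4707, 0.0618, 0.1457]
eef_rot: [[0.996, 0.093, 0.003], [0.093, -0.996, 0.0], [0.003, -0.0, -1.0]]
force: [0.1, 0.1, -0.4]
finger_gap: 0.262
gripper_force: 50.8
```

>>> drive_tool(
  plan=[
    [0, 0, -0.5, 0, 0, 0],
    [0, 0, 0, 0, 0, 0],
    [0, 0, 0, 0, 0, 0],
  ],
)

```text
time: 33.45
ee_pos: [0.4706, 0.0618, 0.1678]
eef_rot: [[0.996, 0.093, 0.002], [0.093, -0.996, 0.0], [0.002, -0.0, -1.0]]
force: [-0.4, 0.1, -1.5]
finger_gap: 0.263
gripper_force: 50.8
```

```bash
python3 - <<'E'
from h import *
o=get_obs();print(o['ee_pos'],o['eef_rot'][:,0])
T=capture('top');S=capture('side');pickle.dump((T,S),open('p8.pkl','wb'))
a=cv2.resize(T['img'][165:285,125:285],(400,300),interpolation=cv2.INTER_CUBIC)
b=cv2.resize(S['img'][204:384,180:400],(367,300),interpolation=cv2.INTER_CUBIC)
cv2.imwrite('pics/p8.png',np.hstack([a,b]))
bb=max(blobs(T,'red',(128,205,190,300),60),key=lambda b:b[1]);b=bb[3];print(cv2.boundingRect(b.astype(np.uint8)))
v0,v1=cv2.boundingRect(b.astype(np.uint8))[1::2]
R=np.array([[np.nonzero(b[v])[0].max(),v] for v in range(v0+4,v0+v1-5)])
U=np.array([[u,np.nonzero(b[:,u])[0].min()] for u in range(142,178)]);D=np.array([[u,np.nonzero(b[:,u])[0].max()] for u in range(142,178)])
for n,q,k in(('-y edge',R,1),('+x edge',U,0),('-x edge',D,0)):
    P=plane(T,q,.05)[:,:2]; c=np.polyfit(P[:,0]-.33,P[:,1],1) if k else np.polyfit(P[:,1]-.33,P[:,0],1); print(n,c)
E
```

```text
[0.4706 0.0618 0.1678] [0.9956 0.0933 0.002 ]
(131, 238, 54, 48)
-y edge [0.0151 0.2518]
+x edge [-0.0141  0.4047]
-x edge [-0.0184  0.2571]
```

View pics/p8.png

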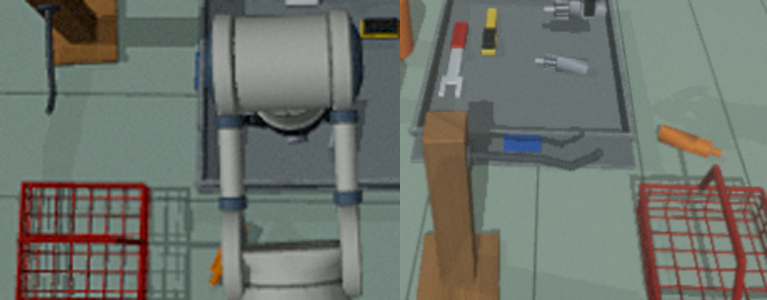

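>>> drive_tool(
  plan=[
    [0, 0, 0, 0, 0, 0.025],
    [-0.394, -0.642, 0, 0, 0, 0],
    [-0.394, -0.642, 0, 0, 0, 0],
    [-0.394, -0.642, 0, 0, 0, 0],
    [-0.394, -0.642, 0, 0, 0, 0],
  ],
)

```text
time: 33.97
ee_pos: [0.3874, 0.1895, 0.1638]
eef_rot: [[1.0, 0.014, -0.005], [0.014, -1.0, -0.001], [-0.005, 0.001, -1.0]]
force: [1.1, 1.1, -0.6]
finger_gap: 0.267
gripper_force: 50.8
```

>>> drive_tool(
  plan=[
    [-0.394, -0.642, 0, 0, 0, 0],
    [-0.394, -0.642, 0, 0, 0, 0],
    [-0.394, -0.642, 0, 0, 0, 0],
    [-0.394, -0.642, 0, 0, 0, 0],
    [-0.394, -0.642, 0, 0, 0, 0],
  ],
)

```text
time: 34.38
ee_pos: [0.2864, 0.3487, 0.1642]
eef_rot: [[1.0, 0.015, -0.004], [0.015, -1.0, -0.002], [-0.004, 0.002, -1.0]]
force: [0.4, -0.3, -0.3]
finger_gap: 0.268
gripper_force: 50.8
```

>>> drive_tool(
  plan=[
    [0, 0, 0, 0, 0.0278, 0],
    [0, 0, 0, 0, 0.0278, 0],
    [0, 0, 0, 0, 0, 0],
    [0, 0, 0, 0, 0, 0],
    [0, 0, 0, 0, 0, 0],
  ],
)

```text
time: 34.8
ee_pos: [0.2881, 0.3476, 0.1652]
eef_rot: [[0.985, 0.015, 0.17], [0.015, -1.0, 0.002], [0.17, 0.001, -0.986]]
force: [-0.1, -0.4, -1.4]
finger_gap: 0.264
gripper_force: 50.8
```

```bash
python3 - <<'E'
from h import *
o=get_obs();print(o['ee_pos'],o['eef_rot'])
cmd((.289,.347,.065),.015);cmd((.289,.347,.021),.015)
E
```

```text
[0.2881 0.3476 0.1652] [[ 0.9854  0.0149  0.1695]
 [ 0.0149 -0.9999  0.0016]
 [ 0.1695  0.001  -0.9855]]
t 34.8 shift [-0.3214  0.01    1.9791] turn z 2.6368386859569145e-05 yaw0 0.015082838730445036
t 34.8 shift [-0.4705  0.0092  2.8464] turn z 2.6368386859569145e-05 yaw0 0.015082838730445036
```

>>> drive_tool(
  plan=[
    [-0.08, 0, 0.5, 0, 0, 0],
    [-0.1, 0, 0.6, 0, 0, 0],
    [-0.1, 0, 0.6, 0, 0, 0],
    [-0.06, 0, 0.35, 0, 0, 0],
    [-0.05, 0, 0.3, 0, 0, 0],
  ],
)

```text
time: 35.22
ee_pos: [0.2898, 0.3476, 0.0462]
eef_rot: [[0.985, 0.013, 0.17], [0.012, -1.0, 0.003], [0.17, -0.001, -0.985]]
force: [1.1, -0.5, 0.5]
finger_gap: 0.26
gripper_force: 64.7
```

>>> drive_tool(
  plan=[
    [-0.04, 0, 0.25, 0, 0, 0],
    [-0.02, 0, 0.14, 0, 0, 0],
    [-0.02, 0, 0.1, 0, 0, 0],
    [0, 0, 0, 0, 0, 0],
    [0, 0, 0, 0, 0, 0],
  ],
)

```text
time: 35.63
ee_pos: [0.2901, 0.3479, 0.0225]
eef_rot: [[0.985, 0.014, 0.172], [0.014, -1.0, 0.003], [0.172, -0.0, -0.985]]
force: [0.0, -0.1, 0.1]
finger_gap: 0.263
gripper_force: 64.6
```

>>> drive_tool(
  plan=[
    [0, 0, 0, 0, 0, 0],
    [0, 0, 0, 0, 0, 0],
  ],
)

```text
time: 35.8
ee_pos: [0.2901, 0.3485, 0.0233]
eef_rot: [[0.985, 0.015, 0.173], [0.014, -1.0, 0.004], [0.173, -0.001, -0.985]]
force: [0.3, 0.5, -1.7]
finger_gap: 0.27
gripper_force: 64.6
```

>>> drive_tool(
  plan=[
    [-0.01, 0, 0.06, 0, 0, 0],
    [0, 0, 0, 0, 0, 0],
    [0, 0, 0, 0, 0, 0],
  ],
)

```text
time: 36.05
ee_pos: [0.2895, 0.3481, 0.0192]
eef_rot: [[0.985, 0.015, 0.172], [0.015, -1.0, 0.003], [0.172, -0.0, -0.985]]
force: [0.2, -0.5, -0.4]
finger_gap: 0.269
gripper_force: 64.7
```

>>> drive_tool(
  plan=[
    [0, 0, 0, 0, 0, 0],
    [0, 0, 0, 0, 0, 0],
    [0, 0, 0, 0, 0, 0],
    [0.03, 0, -0.2, 0, 0, 0],
    [0.09, 0, -0.5, 0, 0, 0],
  ],
  fingers=0.42,
)

```text
time: 36.47
ee_pos: [0.288, 0.3462, 0.0519]
eef_rot: [[0.986, 0.015, 0.168], [0.015, -1.0, -0.003], [0.168, 0.005, -0.986]]
force: [0.6, 0.2, -0.6]
finger_gap: 0.42
gripper_force: 0.0
```

>>> drive_tool(
  plan=[
    [0.1, 0, -0.6, 0, 0, 0],
    [0.1, 0, -0.6, 0, 0, 0],
    [0.1, 0, -0.6, 0, 0, 0],
    [0, 0, 0, 0, -0.0278, 0],
    [0, 0, 0, 0, -0.0278, 0],
  ],
)

```text
time: 36.88
ee_pos: [0.2889, 0.3496, 0.1508]
eef_rot: [[1.0, 0.018, 0.0], [0.018, -1.0, 0.006], [0.0, -0.006, -1.0]]
force: [0.2, 1.2, -0.9]
finger_gap: 0.423
gripper_force: 0.0
```

>>> drive_tool(
  plan=[
    [0, 0.7, 0, 0, 0, 0],
    [0, 0.78, 0, 0, 0, 0],
    [0, 0.78, 0, 0, 0, 0],
    [0, 0.78, 0, 0, 0, 0],
    [0, 0.7, 0, 0, 0, 0],
  ],
)

```text
time: 37.3
ee_pos: [0.2913, 0.1594, 0.1467]
eef_rot: [[1.0, 0.016, -0.001], [0.016, -1.0, 0.0], [-0.001, -0.0, -1.0]]
force: [0.8, -0.8, 0.5]
finger_gap: 0.418
gripper_force: 0.0
```

```bash
python3 - <<'E'
from h import *
o=get_obs();print(o['ee_pos'],o['eef_rot'][2])
T=capture('top');S=capture('side');pickle.dump((T,S),open('p9.pkl','wb'))
a=cv2.resize(T['img'][225:295,120:200],(400,350),interpolation=cv2.INTER_CUBIC)
b=cv2.resize(S['img'][284:384,290:400],(385,350),interpolation=cv2.INTER_CUBIC)
cv2.imwrite('pics/p9.png',np.hstack([a,b]))
cmd((.456+.027*.992,.0116-.027*.127,.15),-.1275)
E
```

```text
[0.2913 0.1594 0.1467] [-0.0006 -0.0001 -1.    ]
t 37.4 shift [ 3.7862  3.0159 -0.0488] turn z 0.04322004454639317 yaw0 0.008279774434772413
```

View pics/p9.png

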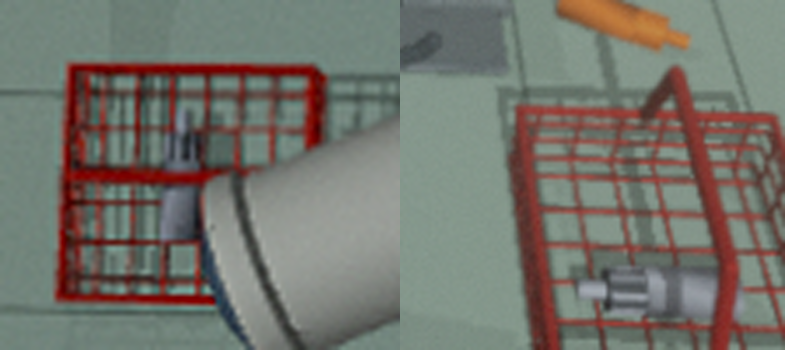

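Tool one lies flat in the basket, pin towards +x (tip at 182,110 and hex end at about 180,245 in the crop). Next is the second tool.

>>> drive_tool(
  plan=[
    [0, 0, 0, 0, 0, 0.0216],
    [0, 0, 0, 0, 0, 0.0216],
    [0.598, 0.359, 0, 0, 0, 0],
    [0.598, 0.359, 0, 0, 0, 0],
    [0.598, 0.359, 0, 0, 0, 0],
  ],
)

```text
time: 37.82
ee_pos: [0.3753, 0.0968, 0.1469]
eef_rot: [[0.993, -0.118, 0.001], [-0.118, -0.993, 0.001], [0.001, -0.001, -1.0]]
force: [0.3, 0.6, 0.9]
finger_gap: 0.42
gripper_force: 0.0
```

>>> drive_tool(
  plan=[
    [0.598, 0.359, 0, 0, 0, 0],
    [0.598, 0.359, 0, 0, 0, 0],
    [0.598, 0.359, 0, 0, 0, 0],
    [0.598, 0.359, 0, 0, 0, 0],
    [0, 0, 0, 0, 0, 0],
  ],
)

```text
time: 38.23
ee_pos: [0.4875, 0.0084, 0.1444]
eef_rot: [[0.992, -0.123, -0.002], [-0.123, -0.992, -0.001], [-0.002, 0.001, -1.0]]
force: [0.2, 0.3, 0.5]
finger_gap: 0.419
gripper_force: 0.0
```

>>> drive_tool(
  plan=[
    [0, 0, 0.5, 0, 0, 0],
    [0, 0, 0.7, 0, 0, 0],
    [0, 0, 0.5, 0, 0, 0],
    [0, 0, 0, 0, 0, 0],
    [0, 0, 0, 0, 0, 0],
  ],
)

```text
time: 38.65
ee_pos: [0.4833, 0.0118, 0.06]
eef_rot: [[0.993, -0.12, -0.004], [-0.12, -0.993, 0.001], [-0.004, 0.0, -1.0]]
force: [-0.2, 0.0, 1.1]
finger_gap: 0.423
gripper_force: 0.0
```

```bash
python3 - <<'E'
from h import *
o=get_obs();print(o['ee_pos'],o['eef_rot'][2])
cmd((.4828,.0082,.018),-.1275)
T,S=pickle.load(open('p9.pkl','rb'))
print(plane(T,[(156.4,247),(156,274)],.016))
T=capture('top')
b=max(blobs(T,'red',(125,230,195,300),60),key=lambda b:b[1])[3]
v0,h=cv2.boundingRect(b.astype(np.uint8))[1::2]
for n,q,k in(('-y',np.array([[np.nonzero(b[v])[0].max(),v] for v in range(v0+4,v0+h-5)]),1),('+x',np.array([[u,np.nonzero(b[:,u])[0].min()] for u in range(142,178)]),0),('-x',np.array([[u,np.nonzero(b[:,u])[0].max()] for u in range(142,178)]),0)):
    P=plane(T,q,.05)[:,:2]; print(n,np.polyfit(P[:,0]-.33,P[:,1],1) if k else np.polyfit(P[:,1]-.33,P[:,0],1))
E
```

```text
[0.4833 0.0118 0.06  ] [-0.0045  0.     -1.    ]
t 38.65 shift [0.0025 0.0728 0.8402] turn z 0.0023371301418166294 yaw0 -0.12015768911598561
[[0.3786 0.3466 0.016 ]
 [0.2918 0.3438 0.016 ]]
-y [0.0092 0.2518]
+x [-0.0141  0.4047]
-x [0.0012 0.2577]
```

>>> drive_tool(
  plan=[
    [0, 0.073, 0, 0, 0, 0.0023],
    [0, 0, 0.4, 0, 0, 0],
    [0, 0, 0.3, 0, 0, 0],
    [0, 0, 0.14, 0, 0, 0],
    [0, 0, 0, 0, 0, 0],
  ],
)

```text
time: 39.12
ee_pos: [0.4834, 0.0074, 0.0186]
eef_rot: [[0.992, -0.128, -0.002], [-0.128, -0.992, 0.0], [-0.002, 0.0, -1.0]]
force: [-0.8, 0.6, 0.8]
finger_gap: 0.424
gripper_force: 0.0
```

>>> drive_tool(
  plan=[
    [0, 0, 0, 0, 0, 0],
    [0, 0, 0, 0, 0, 0],
    [0, 0, 0, 0, 0, 0],
    [0, 0, 0, 0, 0, 0],
    [0, 0, 0, 0, 0, 0],
  ],
  fingers=0,
  newtons=50,
)

```text
time: 39.53
ee_pos: [0.4846, 0.0074, 0.0203]
eef_rot: [[0.992, -0.128, 0.001], [-0.128, -0.992, -0.0], [0.001, -0.0, -1.0]]
force: [-1.0, -0.0, 6.2]
finger_gap: 0.267
gripper_force: 52.6
```

>>> drive_tool(
  plan=[
    [0, 0, -0.2, 0, 0, 0],
    [0, 0, -0.5, 0, 0, 0],
    [0, 0, -0.7, 0, 0, 0],
    [0, 0, -0.7, 0, 0, 0],
    [0, 0, -0.7, 0, 0, 0],
  ],
)

```text
time: 39.95
ee_pos: [0.4832, 0.0075, 0.1602]
eef_rot: [[0.992, -0.128, -0.003], [-0.128, -0.992, 0.0], [-0.003, 0.0, -1.0]]
force: [1.8, -0.1, -0.3]
finger_gap: 0.264
gripper_force: 51.9
```

>>> drive_tool(
  plan=[
    [0, 0, -0.3, 0, 0, 0],
    [0, 0, 0, 0, 0, 0],
    [0, 0, 0, 0, 0, 0],
  ],
)

```text
time: 40.2
ee_pos: [0.4841, 0.0074, 0.1744]
eef_rot: [[0.992, -0.128, 0.0], [-0.128, -0.992, 0.0], [0.0, -0.0, -1.0]]
force: [-0.6, 0.4, -1.7]
finger_gap: 0.267
gripper_force: 51.9
```

```bash
python3 - <<'E'
from h import *
o=get_obs();print(o['ee_pos'],o['eef_rot'][:,0])
cmd((.292,.3025,.165),.012)
S=capture('side'); cv2.imwrite('pics/p10.png',cv2.resize(S['img'][170:270,220:340],(600,500),interpolation=cv2.INTER_CUBIC))
E
```

```text
[0.4841 0.0074 0.1744] [ 0.9918 -0.1278  0.0001]
t 40.2 shift [-4.565  -5.3623  0.1879] turn z -0.044604404728225244 yaw0 -0.12812887021193825
```

View pics/p10.png

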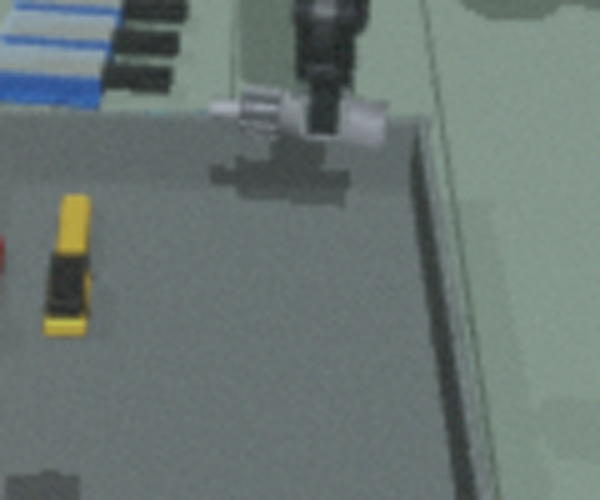

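Tool two is held level at its hex. That was my last allowed picture, so from here I check by numbers only.

>>> drive_tool(
  plan=[
    [0, 0, 0, 0, 0, -0.0223],
    [0, 0, 0, 0, 0, -0.0223],
    [-0.419, -0.661, 0, 0, 0, 0],
    [-0.419, -0.661, 0, 0, 0, 0],
    [-0.419, -0.661, 0, 0, 0, 0],
  ],
)

```text
time: 40.67
ee_pos: [0.4179, 0.1062, 0.1706]
eef_rot: [[1.0, 0.01, -0.007], [0.01, -1.0, -0.001], [-0.007, 0.0, -1.0]]
force: [0.8, 1.2, -0.6]
finger_gap: 0.261
gripper_force: 51.9
```

>>> drive_tool(
  plan=[
    [-0.419, -0.661, 0, 0, 0, 0],
    [-0.419, -0.661, 0, 0, 0, 0],
    [-0.419, -0.661, 0, 0, 0, 0],
    [-0.419, -0.661, 0, 0, 0, 0],
    [-0.419, -0.661, 0, 0, 0, 0],
  ],
)

```text
time: 41.08
ee_pos: [0.3109, 0.2704, 0.1713]
eef_rot: [[1.0, 0.012, -0.005], [0.012, -1.0, -0.002], [-0.005, 0.002, -1.0]]
force: [1.0, -0.3, -1.5]
finger_gap: 0.267
gripper_force: 51.9
```

>>> drive_tool(
  plan=[
    [-0.419, -0.661, 0, 0, 0, 0],
    [0, 0, 0, 0, 0.0278, 0],
    [0, 0, 0, 0, 0.0278, 0],
    [0, 0, 0, 0, 0, 0],
    [0, 0, 0, 0, 0, 0],
  ],
)

```text
time: 41.5
ee_pos: [0.2902, 0.3024, 0.1718]
eef_rot: [[0.986, 0.015, 0.169], [0.015, -1.0, 0.001], [0.169, 0.002, -0.986]]
force: [-0.4, -0.8, -0.8]
finger_gap: 0.267
gripper_force: 51.9
```

```bash
python3 - <<'E'
from h import *
o=get_obs();print(o['ee_pos'],o['eef_rot'][2])
cmd((.291,.3025,.021),.012)
E
```

```text
[0.2902 0.3024 0.1718] [ 0.1686  0.002  -0.9857]
t 41.5 shift [-0.4924 -0.0074  2.9764] turn z 0.0009390525700785287 yaw0 0.01495012065549332
```

>>> drive_tool(
  plan=[
    [-0.08, 0, 0.5, 0, 0, 0],
    [-0.08, 0, 0.5, 0, 0, 0],
    [-0.05, 0, 0.3, 0, 0, 0],
    [-0.05, 0, 0.3, 0, 0, 0],
    [-0.05, 0, 0.3, 0, 0, 0],
  ],
)

```text
time: 41.92
ee_pos: [0.2936, 0.3029, 0.079]
eef_rot: [[0.985, 0.01, 0.171], [0.01, -1.0, 0.004], [0.171, -0.003, -0.985]]
force: [-7.6, -0.4, 12.5]
finger_gap: 0.266
gripper_force: 66.2
```

>>> drive_tool(
  plan=[
    [-0.05, 0, 0.3, 0, 0, 0],
    [-0.05, 0, 0.3, 0, 0, 0],
    [-0.04, 0, 0.25, 0, 0, 0],
    [-0.02, 0, 0.12, 0, 0, 0],
    [-0.02, 0, 0.1, 0, 0, 0],
  ],
)

```text
time: 42.33
ee_pos: [0.2933, 0.3014, 0.0228]
eef_rot: [[0.985, 0.01, 0.17], [0.01, -1.0, -0.0], [0.17, 0.002, -0.986]]
force: [-12.9, -10.8, 31.7]
finger_gap: 0.264
gripper_force: 71.7
```

>>> drive_tool(
  plan=[
    [0, 0, 0, 0, 0, 0],
    [0, 0, 0, 0, 0, 0],
    [0, 0, 0, 0, 0, 0],
  ],
)

```text
time: 42.58
ee_pos: [0.2935, 0.3025, 0.0236]
eef_rot: [[0.985, 0.011, 0.172], [0.011, -1.0, 0.002], [0.172, -0.0, -0.985]]
force: [0.1, -0.1, -1.4]
finger_gap: 0.265
gripper_force: 67.5
```

```bash
python3 - <<'E'
from h import *
o=get_obs();print(o['ee_pos'],o['force'])
S=capture('side')
g=S['img'].astype(int); m=((g.min(2)>95)&(g.max(2)-g.min(2)<45)); 
# expected image of tool at various pitch from grip
p=o['ee_pos']
for a in (10,30,45,60): 
    v=np.array([np.cos(np.radians(a)),0,np.sin(np.radians(a))]); print(a,px(S,[p+[0,0,.003]-v*.027,p+[0,0,.003]+v*.058]).round(1).tolist())
k=np.zeros(m.shape,np.uint8);k[290:384,300:400]=m[290:384,300:400]
n,l,st,ce=cv2.connectedComponentsWithStats(k)
for i in range(1,n):
    if st[i,4]>15: print(st[i],ce[i])
E
```

```text
[0.2935 0.3025 0.0236] [ 0.1225 -0.0828 -1.4   ]
10 [[394.6, 343.8], [353.1, 337.6]]
30 [[391.9, 346.4], [358.4, 331.8]]
45 [[389.1, 347.9], [364.4, 328.1]]
60 [[385.8, 349.1], [371.8, 325.3]]
[ 300  290   68   94 2915] [320.0027 328.73  ]
[368 290  14  25 177] [375.6554 300.6723]
[330 317  10   2  19] [334.2632 317.4737]
[329 320  10   4  22] [333.5 321.5]
[340 321  10   3  19] [345.2632 321.7368]
[353 321   9   3  18] [357.3889 322.2778]
[328 325  10   4  33] [332.4242 326.1818]
[339 325  11   4  36] [344.1111 326.3611]
[351 326  10   3  30] [355.5 327. ]
[328 330  10   4  34] [332.5    331.4118]
[339 330  10   4  36] [343.4722 331.4167]
[379 331   5  10  21] [381.2857 335.381 ]
[329 335  22   9 157] [339.7707 338.6178]
[352 336  12   8  80] [357.175 339.45 ]
[364 336   8   8  48] [367.2917 339.9583]
[330 345  11   8  78] [335.3718 348.4872]
[342 345  12   9  94] [347.4468 348.9043]
[354 345  12   9  85] [359.4235 349.0353]
[366 346  12   9  89] [371.4831 350.0337]
[392 350   5   5  18] [393.7222 352.2222]
[332 355  10   9  66] [336.4394 358.2424]
[344 356  36  19 339] [363.5723 364.8378]
[369 357  10   3  20] [373.5  357.65]
[385 356  12  20 154] [389.8052 367.2857]
[393 357   6   9  34] [396.0294 360.5294]
[334 362  15  13 130] [340.7077 368.6   ]
[397 367   3   9  17] [398.2941 370.1765]
[347 372  13   4  39] [353.1795 373.2308]
[337 379  10   5  38] [341.3158 381.5526]
[349 378  11   6  56] [353.7857 380.7857]
[362 379  11   5  47] [366.6596 381.2553]
[389 379  11   5  37] [393.5405 381.4865]
```

>>> drive_tool(
  plan=[
    [-0.01, 0, 0.05, 0, 0, 0],
    [0, 0, 0, 0, 0, 0],
    [0, 0, 0, 0, 0, 0],
  ],
)

```text
time: 42.88
ee_pos: [0.2938, 0.303, 0.0231]
eef_rot: [[0.985, 0.012, 0.174], [0.011, -1.0, 0.003], [0.174, -0.001, -0.985]]
force: [-3.3, -4.5, 10.3]
finger_gap: 0.265
gripper_force: 68.9
```

>>> drive_tool(
  plan=[
    [0, 0, 0, 0, 0, 0],
    [0, 0, 0, 0, 0, 0],
    [0, 0, 0, 0, 0, 0],
    [0.03, 0, -0.2, 0, 0, 0],
    [0.09, 0, -0.5, 0, 0, 0],
  ],
  fingers=0.42,
)

```text
time: 43.3
ee_pos: [0.2912, 0.3009, 0.0532]
eef_rot: [[0.986, 0.012, 0.167], [0.013, -1.0, -0.003], [0.167, 0.005, -0.986]]
force: [0.0, -0.3, -0.7]
finger_gap: 0.423
gripper_force: 0.0
```

>>> drive_tool(
  plan=[
    [0.1, 0, -0.6, 0, 0, 0],
    [0.1, 0, -0.6, 0, 0, 0],
    [0.14, 0, -0.8, 0, 0, 0],
    [0, 0, 0, 0, -0.0278, 0],
    [0, 0, 0, 0, -0.0278, 0],
  ],
)

```text
time: 43.72
ee_pos: [0.2928, 0.3042, 0.1628]
eef_rot: [[1.0, 0.015, 0.001], [0.015, -1.0, 0.006], [0.001, -0.006, -1.0]]
force: [-0.4, 0.2, -0.6]
finger_gap: 0.417
gripper_force: 0.0
```

>>> drive_tool(
  plan=[
    [0, 0.7, 0, 0, 0, 0],
    [0, 0.78, 0, 0, 0, 0],
    [0.4, 0.68, 0, 0, 0, 0],
    [0.4, 0.68, 0, 0, 0, 0],
    [0.4, 0.68, 0, 0, 0, 0],
  ],
)

```text
time: 44.13
ee_pos: [0.355, 0.1258, 0.1585]
eef_rot: [[1.0, 0.013, -0.0], [0.013, -1.0, 0.001], [-0.0, -0.001, -1.0]]
force: [0.4, 0.1, -1.3]
finger_gap: 0.417
gripper_force: 0.0
```

>>> drive_tool(
  plan=[
    [0.4, 0.68, 0, 0, 0, 0],
    [0.4, 0.68, 0, 0, 0, 0],
    [0, 0.7, 0, 0, 0, 0],
    [0, 0.7, 0, 0, 0, 0],
    [0, 0, 0, 0, 0, 0],
  ],
)

```text
time: 44.55
ee_pos: [0.3962, -0.0154, 0.158]
eef_rot: [[1.0, 0.005, -0.002], [0.005, -1.0, -0.003], [-0.002, 0.003, -1.0]]
force: [-1.1, 0.5, -0.2]
finger_gap: 0.42
gripper_force: 0.0
```

```bash
cat > bk.py <<'E'
from h import *
o=get_obs();print(o['ee_pos'],o['eef_rot'][2],o['time'])
T=capture('top');S=capture('side');pickle.dump((T,S),open('p11.pkl','wb'))
b=max(blobs(T,'red',(120,225,200,300),60),key=lambda b:b[1])[3]
u0,v0,w,h=cv2.boundingRect(b.astype(np.uint8)); print(u0,v0,w,h)
for n,q,k in(('-y',np.array([[np.nonzero(b[v])[0].max(),v] for v in range(v0+4,v0+h-5)]),1),('+x',np.array([[u,np.nonzero(b[:,u])[0].min()] for u in range(142,178)]),0),('-x',np.array([[u,np.nonzero(b[:,u])[0].max()] for u in range(142,178)]),0)):
    P=plane(T,q,.05)[:,:2]; print(n,np.polyfit(P[:,0]-.33,P[:,1],1) if k else np.polyfit(P[:,1]-.33,P[:,0],1))
# steel: brighter & bluish-grey vs table green
im=T['img'][v0:v0+h,u0:u0+w].astype(int); 
m=(im[:,:,0]>=im[:,:,1]-2)&(im[:,:,2]<im[:,:,1]+12)&(im.max(2)>55)
for r in m: print(''.join('#' if x else '.' for x in r))
E
python3 bk.py
```

```text
[ 0.3962 -0.0154  0.158 ] [-0.002   0.0026 -1.    ] 44.55
132 238 53 48
-y [0.0106 0.2513]
+x [-0.0141  0.4047]
-x [0.0012 0.2592]
.....................................................
.....................................................
.....................................................
.....................................................
.....................................................
.....................................................
.....................................................
.................#...................###.............
.......................##............###...#.........
.......................###...........###.............
.......................###..........####.............
.......................###..........####.............
.......................###.........#######...........
.......................###.........######............
.....................####.#.#.....#######............
.....................####.#.#......######............
.....................####.#.......#######............
.....................####.#.......#######..........
[... 922 characters left out ...]
....................................................
.....................................................
.....................................................
.....................................................
.....................................................
...................................#.................
.....................................................
.....................................................
............#........................................
.....................................................
.....................................................
.....................................................
....................................................#
```

Both tools lie flat, side by side along x, and nearly balance each other. Next: turn, grip the crown off its middle (−y side), and hang the basket.

>>> drive_tool(
  plan=[
    [0, 0, -0.4, 0, 0, -0.0385],
    [0, 0, -0.4, 0, 0, -0.0385],
    [0, 0, 0, 0, 0, -0.0385],
    [0, 0, 0, 0, 0, -0.0385],
    [0, 0, 0, 0, 0, -0.0385],
  ],
)

```text
time: 45.07
ee_pos: [0.3965, -0.0084, 0.1985]
eef_rot: [[0.811, 0.586, -0.0], [0.586, -0.811, 0.001], [0.0, -0.001, -1.0]]
force: [0.6, 0.4, 0.1]
finger_gap: 0.416
gripper_force: 0.0
```

>>> drive_tool(
  plan=[
    [0, 0, 0, 0, 0, -0.0385],
    [0, 0, 0, 0, 0, -0.0385],
    [0, 0, 0, 0, 0, -0.0385],
    [0, 0, 0, 0, 0, -0.0385],
    [0, 0, 0, 0, 0, -0.0385],
  ],
)

```text
time: 45.48
ee_pos: [0.3963, -0.0083, 0.198]
eef_rot: [[0.334, 0.943, -0.001], [0.943, -0.334, 0.001], [0.0, -0.001, -1.0]]
force: [-0.6, -0.0, 0.6]
finger_gap: 0.418
gripper_force: 0.0
```

>>> drive_tool(
  plan=[
    [0, 0, 0, 0, 0, -0.0385],
    [0, 0, 0, 0, 0, -0.0385],
    [0, 0, 0, 0, 0, -0.0385],
    [0, 0, 0, 0, 0, 0],
    [0, 0, 0, 0, 0, 0],
  ],
)

```text
time: 45.9
ee_pos: [0.3963, -0.0089, 0.1979]
eef_rot: [[-0.012, 1.0, -0.001], [1.0, 0.012, 0.0], [0.001, -0.001, -1.0]]
force: [-0.1, -0.3, -0.5]
finger_gap: 0.419
gripper_force: 0.0
```

```bash
python3 - <<'E'
from h import *
o=get_obs();print(o['ee_pos'],o['eef_rot'][2])
cmd((.3319,.3005,.16),1.583)
T,S=pickle.load(open('p11.pkl','rb'))
print(plane(T,[(155.3,259),(169.5,258),(156,246),(170.3,245),(155,272),(169,271)],.018)[:,:2])
E
```

```text
[ 0.3963 -0.0089  0.1979] [ 0.0005 -0.0013 -1.    ]
t 45.9 shift [ 6.2024 -1.2105  0.7631] turn z 4.568897039533661e-05 yaw0 1.583143536133744
[[0.3397 0.3479]
 [0.3437 0.3018]
 [0.3817 0.3477]
 [0.3856 0.301 ]
 [0.2981 0.3469]
 [0.3021 0.3017]]
```

>>> drive_tool(
  plan=[
    [0.775, -0.151, 0, 0, 0, 0],
    [0.775, -0.151, 0, 0, 0, 0],
    [0.775, -0.151, 0, 0, 0, 0],
    [0.775, -0.151, 0, 0, 0, 0],
    [0.775, -0.151, 0, 0, 0, 0],
  ],
)

```text
time: 46.32
ee_pos: [0.3548, 0.1853, 0.1981]
eef_rot: [[-0.01, 1.0, -0.001], [1.0, 0.01, 0.001], [0.001, -0.001, -1.0]]
force: [1.5, -0.3, -0.5]
finger_gap: 0.416
gripper_force: 0.0
```

>>> drive_tool(
  plan=[
    [0.775, -0.151, 0, 0, 0, 0],
    [0.775, -0.151, 0, 0, 0, 0],
    [0.775, -0.151, 0, 0, 0, 0],
    [0, 0, 0, 0, 0, 0],
    [0, 0, 0.4, 0, 0, 0],
  ],
)

```text
time: 46.73
ee_pos: [0.3313, 0.3025, 0.1813]
eef_rot: [[-0.016, 1.0, 0.003], [1.0, 0.016, 0.004], [0.004, 0.003, -1.0]]
force: [0.9, -0.0, 0.2]
finger_gap: 0.421
gripper_force: 0.0
```

>>> drive_tool(
  plan=[
    [0, 0, 0.3, 0, 0, 0],
    [0, 0, 0, 0, 0, 0],
    [0, 0, 0, 0, 0, 0],
    [0, 0, 0, 0, 0, 0],
  ],
)

```text
time: 47.07
ee_pos: [0.3317, 0.2992, 0.1638]
eef_rot: [[-0.012, 1.0, -0.001], [1.0, 0.012, 0.001], [0.001, -0.001, -1.0]]
force: [-0.8, -0.6, 1.3]
finger_gap: 0.418
gripper_force: 0.0
```

```bash
python3 - <<'E'
from h import *
o=get_obs();print(o['ee_pos'],o['eef_rot'][2])
cmd((.3319,.3005,.093),1.583)
E
```

```text
[0.3317 0.2992 0.1638] [ 0.0009 -0.0008 -1.    ]
t 47.07 shift [0.0254 0.0044 1.4167] turn z 7.36299267798352e-06 yaw0 1.5830231315237056
```

>>> drive_tool(
  plan=[
    [0.025, 0, 0.3, 0, 0, 0],
    [0, 0, 0.5, 0, 0, 0],
    [0, 0, 0.4, 0, 0, 0],
    [0, 0, 0.2, 0, 0, 0],
    [0, 0, 0, 0, 0, 0],
  ],
)

```text
time: 47.48
ee_pos: [0.3309, 0.2995, 0.0912]
eef_rot: [[-0.012, 1.0, -0.004], [1.0, 0.012, -0.002], [-0.002, -0.004, -1.0]]
force: [1.2, -0.3, -1.0]
finger_gap: 0.42
gripper_force: 0.0
```

>>> drive_tool(
  plan=[
    [0, 0, 0, 0, 0, 0],
    [0, 0, 0, 0, 0, 0],
    [0, 0, 0, 0, 0, 0],
    [0, 0, 0, 0, 0, 0],
    [0, 0, 0, 0, 0, 0],
  ],
  fingers=0,
  newtons=110,
)

```text
time: 47.9
ee_pos: [0.3326, 0.3008, 0.0949]
eef_rot: [[-0.013, 1.0, 0.002], [1.0, 0.013, 0.002], [0.002, 0.002, -1.0]]
force: [0.8, -1.1, 6.1]
finger_gap: 0.062
gripper_force: 107.9
```

>>> drive_tool(
  plan=[
    [0, 0, 0, 0, 0, 0],
    [0, 0, -0.05, 0, 0, 0],
    [0, 0, -0.1, 0, 0, 0],
    [0, 0, -0.1, 0, 0, 0],
    [0, 0, 0, 0, 0, 0],
  ],
)

```text
time: 48.32
ee_pos: [0.3316, 0.3003, 0.1059]
eef_rot: [[-0.014, 1.0, -0.002], [1.0, 0.014, 0.0], [0.0, -0.002, -1.0]]
force: [0.4, 0.8, -5.0]
finger_gap: 0.063
gripper_force: 107.6
```

>>> drive_tool(
  plan=[
    [0, 0, 0, 0, 0, 0],
    [0, 0, 0, 0, 0, 0],
    [0, 0, 0, 0, 0, 0],
  ],
)

```text
time: 48.57
ee_pos: [0.3313, 0.3001, 0.1048]
eef_rot: [[-0.014, 1.0, -0.002], [1.0, 0.014, -0.0], [-0.0, -0.002, -1.0]]
force: [0.1, 0.1, -4.6]
finger_gap: 0.059
gripper_force: 107.6
```

>>> drive_tool(
  plan=[
    [0, 0, -0.15, 0, 0, 0],
    [0, 0, -0.3, 0, 0, 0],
    [0, 0, -0.35, 0, 0, 0],
    [0, 0, -0.35, 0, 0, 0],
    [0, 0, -0.35, 0, 0, 0],
  ],
)

```text
time: 48.98
ee_pos: [0.3316, 0.3002, 0.1815]
eef_rot: [[-0.014, 1.0, -0.002], [1.0, 0.014, 0.0], [0.0, -0.002, -1.0]]
force: [-0.1, 0.2, -5.2]
finger_gap: 0.059
gripper_force: 107.7
```

>>> drive_tool(
  plan=[
    [0, 0, -0.3, 0, 0, 0],
    [0, 0, -0.2, 0, 0, 0],
    [0, 0, -0.1, 0, 0, -0.008],
    [0, 0, 0, 0, 0, -0.0075],
    [0, 0, 0, 0, 0, 0],
  ],
)

```text
time: 49.4
ee_pos: [0.3317, 0.3002, 0.2103]
eef_rot: [[-0.063, 0.998, -0.002], [0.998, 0.063, 0.0], [0.0, -0.002, -1.0]]
force: [-0.6, 0.5, -5.9]
finger_gap: 0.061
gripper_force: 107.7
```

>>> drive_tool(
  plan=[
    [0, 0, 0, 0, 0, 0],
    [0, 0, 0, 0, 0, 0],
    [0, 0, 0, 0, 0, 0],
  ],
)

```text
time: 49.65
ee_pos: [0.3315, 0.3001, 0.2095]
eef_rot: [[-0.062, 0.998, -0.003], [0.998, 0.062, -0.001], [-0.001, -0.003, -1.0]]
force: [0.3, 0.4, -5.6]
finger_gap: 0.066
gripper_force: 107.7
```

```bash
python3 - <<'E'
from h import *
o=get_obs();p=o['ee_pos'];print(p,o['eef_rot'][:,0],o['force'])
cmd((.4983,.3200,.210),1.632)
T=capture('top');S=capture('side');pickle.dump((T,S),open('p12.pkl','wb'))
# predicted rim corners and crown ends if rigid & level, grip at basket y=-.030
R=o['eef_rot']; yb=R[:,0]; xb=R[:,1]; zb=-R[:,2]; C=p+zb*.0175+yb*.030-zb*.112
pts=[C+xb*a+yb*b+zb*c for a,b,c in((.075,.08,.05),(.075,-.08,.05),(-.075,-.08,.05),(-.075,.08,.05),(0,.055,.112),(0,-.055,.112))]
print('T',px(T,pts).round(1).tolist());print('S',px(S,pts).round(1).tolist())
for c,r in((T,(90,200,215,330)),(S,(260,200,420,384))):
    m=np.zeros(c['img'].shape[:2],bool)
    for b in blobs(c,'red',r,15): m|=b[3]
    q=np.argwhere(m)[:,::-1]; print(q.min(0),q.max(0)); hull=cv2.approxPolyDP(cv2.convexHull(q.astype(np.float32)),2.5,True)[:,0]; print(hull.tolist())
E
```

```text
[0.3315 0.3001 0.2095] [-0.0619  0.9981 -0.0005] [ 0.3434  0.374  -5.5553]
t 49.65 shift [ 0.1917  3.3543 -0.0195] turn z 0.00022678326182682843 yaw0 1.6327124606293122
T [[123.1, 235.5], [176.9, 232.9], [178.0, 284.6], [123.1, 287.0], [125.5, 259.4], [164.5, 257.6]]
S [[348.5, 350.7], [328.1, 271.8], [408.0, 270.9], [448.1, 348.8], [402.9, 309.1], [379.2, 256.2]]
[122 234] [178 316]
[[177.0, 236.0], [178.0, 273.0], [154.0, 316.0], [126.0, 285.0], [123.0, 274.0], [157.0, 234.0]]
[330 268] [419 371]
[[419.0, 363.0], [403.0, 370.0], [352.0, 371.0], [344.0, 362.0], [330.0, 275.0], [387.0, 268.0], [408.0, 274.0], [419.0, 294.0]]
```

>>> drive_tool(
  plan=[
    [0.04, 0.15, 0, 0, 0, 0],
    [0.05, 0.3, 0, 0, 0, 0],
    [0.05, 0.35, 0, 0, 0, 0],
    [0.05, 0.35, 0, 0, 0, 0],
    [0, 0.3, 0, 0, 0, 0],
  ],
)

```text
time: 50.17
ee_pos: [0.4049, 0.3147, 0.2098]
eef_rot: [[-0.062, 0.998, -0.001], [0.998, 0.062, 0.0], [0.0, -0.001, -1.0]]
force: [0.1, -0.1, -5.7]
finger_gap: 0.061
gripper_force: 107.8
```

>>> drive_tool(
  plan=[
    [0, 0.3, 0, 0, 0, 0],
    [0, 0.3, 0, 0, 0, 0],
    [0, 0.3, 0, 0, 0, 0],
    [0, 0.15, 0, 0, 0, 0],
    [0, 0.05, 0, 0, 0, 0],
  ],
)

```text
time: 50.58
ee_pos: [0.4596, 0.3175, 0.2093]
eef_rot: [[-0.061, 0.998, -0.002], [0.998, 0.061, -0.001], [-0.0, -0.002, -1.0]]
force: [-0.4, -0.1, -4.9]
finger_gap: 0.063
gripper_force: 107.9
```

>>> drive_tool(
  plan=[
    [0, 0, 0, 0, 0, 0],
    [0, 0, 0, 0, 0, 0],
    [0, 0, 0, 0, 0, 0],
  ],
)

```text
time: 50.83
ee_pos: [0.4578, 0.3178, 0.2103]
eef_rot: [[-0.063, 0.998, -0.002], [0.998, 0.063, 0.0], [0.0, -0.002, -1.0]]
force: [0.3, -0.2, -5.3]
finger_gap: 0.065
gripper_force: 107.9
```

```bash
python3 - <<'E'
from h import *
o=get_obs();p=o['ee_pos'];R=o['eef_rot'];print(p,R[:,0],o['force'])
cmd((.4983,.3200,.210),1.632)
S=capture('side');T=capture('top');pickle.dump((T,S),open('p13.pkl','wb'))
print('hook tip px S',px(S,[[.4717,.3454,.205],[.4967,.3469,.186]]))
xb=R[:,1];yb=R[:,0]; r=p+[0,0,.0175]; print('crown px S mid, ends',px(S,[r+yb*.027,r+yb*.085,r-yb*.025]))
# red crown centre line by row in side view
for b in blobs(S,'red',(255,190,400,384),10):
    q=np.argwhere(b[3])[:,::-1]; print(b[1],q.min(0),q.max(0))
im=S['img']; hs=cv2.cvtColor(im,cv2.COLOR_BGR2HSV)
for v in range(232,300,4):
    u=[x for x in range(270,350) if (hs[v,x,0]<8 or hs[v,x,0]>172) and hs[v,x,1]>130 and hs[v,x,2]>50]; print(v,u[:1],u[-1:],len(u))
E
```

```text
[0.4578 0.3178 0.2103] [-0.0627  0.998   0.0005] [ 0.33   -0.1591 -5.3485]
t 50.83 shift [-0.0067  0.8108  0.0036] turn z 0.0004886942713284852 yaw0 1.6335352783326569
hook tip px S [[299.0115 294.0282]
 [282.5664 302.0433]]
crown px S mid, ends [[310.2724 284.1785]
 [316.4017 315.4207]
 [305.6097 260.493 ]]
1892 [261 263] [366 378]
233 [260 279] [300 296]
13 [286 293] [293 296]
12 [267 327] [270 335]
27 [283 344] [306 345]
232 [] [] 0
236 [] [] 0
240 [] [] 0
244 [] [] 0
248 [] [] 0
252 [] [] 0
256 [] [] 0
260 [] [] 0
264 [309] [309] 1
268 [309] [309] 1
272 [309] [310] 2
276 [308] [311] 4
280 [270] [342] 61
284 [270] [344] 64
288 [281] [345] 13
292 [280] [346] 9
296 [279] [347] 28
```

>>> drive_tool(
  plan=[
    [0, 0.15, 0, 0, 0, 0],
    [0, 0.25, 0, 0, 0, 0],
    [0, 0.25, 0, 0, 0, 0],
    [0, 0.16, 0, 0, 0, 0],
    [0, 0, 0, 0, 0, 0],
  ],
)

```text
time: 51.35
ee_pos: [0.5002, 0.3199, 0.2095]
eef_rot: [[-0.061, 0.998, -0.001], [0.998, 0.061, -0.0], [-0.0, -0.001, -1.0]]
force: [0.3, -0.3, -4.9]
finger_gap: 0.064
gripper_force: 107.9
```

>>> drive_tool(
  plan=[
    [0, 0, 0, 0, 0, 0],
    [0, 0, 0, 0, 0, 0],
    [0, 0, 0.15, 0, 0, 0],
    [0, 0, 0.15, 0, 0, 0],
    [0, 0, 0.1, 0, 0, 0],
  ],
)

```text
time: 51.77
ee_pos: [0.4981, 0.3201, 0.1885]
eef_rot: [[-0.063, 0.998, -0.003], [0.998, 0.063, -0.0], [-0.0, -0.003, -1.0]]
force: [-0.1, -0.5, -5.0]
finger_gap: 0.063
gripper_force: 107.9
```

>>> drive_tool(
  plan=[
    [0, 0, 0, 0, 0, 0],
    [0, 0, 0, 0, 0, 0],
    [0, 0, 0, 0, 0, 0],
  ],
)

```text
time: 52.02
ee_pos: [0.4987, 0.3202, 0.19]
eef_rot: [[-0.062, 0.998, -0.002], [0.998, 0.062, 0.0], [0.0, -0.002, -1.0]]
force: [0.2, 0.9, -5.5]
finger_gap: 0.061
gripper_force: 107.9
```

>>> drive_tool(
  plan=[
    [0, 0, 0.06, 0, 0, 0],
    [0, 0, 0.06, 0, 0, 0],
    [0, 0, 0.04, 0, 0, 0],
    [0, 0, 0, 0, 0, 0],
    [0, 0, 0, 0, 0, 0],
  ],
)

```text
time: 52.43
ee_pos: [0.4987, 0.3201, 0.1817]
eef_rot: [[-0.062, 0.998, -0.002], [0.998, 0.062, -0.0], [-0.0, -0.002, -1.0]]
force: [-0.3, -0.4, -4.3]
finger_gap: 0.065
gripper_force: 107.9
```

>>> drive_tool(
  plan=[
    [0, 0, 0.04, 0, 0, 0],
    [0, 0, 0.03, 0, 0, 0],
    [0, 0, 0, 0, 0, 0],
    [0, 0, 0, 0, 0, 0],
  ],
)

```text
time: 52.77
ee_pos: [0.4993, 0.3202, 0.1793]
eef_rot: [[-0.062, 0.998, 0.0], [0.998, 0.062, 0.001], [0.001, 0.0, -1.0]]
force: [2.5, -0.7, -2.1]
finger_gap: 0.063
gripper_force: 108.3
```

>>> drive_tool(
  plan=[
    [0, 0.03, 0, 0, 0, 0],
    [0, 0.02, 0.02, 0, 0, 0],
    [0, 0, 0, 0, 0, 0],
    [0, 0, 0, 0, 0, 0],
    [0, 0, 0, 0, 0, 0],
  ],
)

```text
time: 53.18
ee_pos: [0.5013, 0.3205, 0.178]
eef_rot: [[-0.062, 0.998, -0.001], [0.998, 0.062, 0.001], [0.001, -0.001, -1.0]]
force: [-0.5, -0.7, 1.5]
finger_gap: 0.064
gripper_force: 108.6
```

>>> drive_tool(
  plan=[
    [0, 0, 0.03, 0, 0, 0],
    [0, 0, 0, 0, 0, 0],
    [0, 0, 0, 0, 0, 0],
    [0, 0, 0, 0, 0, 0],
  ],
)

```text
time: 53.52
ee_pos: [0.5014, 0.3207, 0.1775]
eef_rot: [[-0.062, 0.998, 0.0], [0.998, 0.062, 0.002], [0.002, 0.0, -1.0]]
force: [-1.2, -0.1, 4.8]
finger_gap: 0.063
gripper_force: 109.2
```

>>> drive_tool(
  plan=[
    [0, 0, -0.03, 0, 0, 0],
    [0, 0, 0, 0, 0, 0],
    [0, 0, 0, 0, 0, 0],
    [0, 0, 0, 0, 0, 0],
    [0, 0, 0, 0, 0, 0],
  ],
  newtons=20,
)

```text
time: 53.93
ee_pos: [0.5013, 0.3204, 0.1777]
eef_rot: [[-0.062, 0.998, -0.001], [0.998, 0.062, 0.0], [0.0, -0.001, -1.0]]
force: [-1.3, 0.1, 3.6]
finger_gap: 0.066
gripper_force: 109.0
```

>>> drive_tool(
  plan=[
    [0, 0, 0, 0, 0, 0],
    [0, 0, 0, 0, 0, 0],
    [0, 0, 0, 0, 0, 0],
  ],
  fingers=0.12,
)

```text
time: 54.18
ee_pos: [0.5011, 0.3201, 0.1767]
eef_rot: [[-0.062, 0.998, -0.003], [0.998, 0.062, -0.001], [-0.0, -0.003, -1.0]]
force: [-0.1, 0.6, 0.6]
finger_gap: 0.122
gripper_force: 0.0
```

>>> drive_tool(
  plan=[
    [0, 0, 0, 0, 0, 0],
    [0, 0, 0, 0, 0, 0],
    [0, 0, 0, 0, 0, 0],
    [0, 0, 0, 0, 0, 0],
    [0, 0, 0, 0, 0, 0],
  ],
  fingers=0.3,
)

```text
time: 54.6
ee_pos: [0.5013, 0.3203, 0.1775]
eef_rot: [[-0.062, 0.998, -0.002], [0.998, 0.062, 0.0], [0.0, -0.002, -1.0]]
force: [-0.5, -0.2, 0.3]
finger_gap: 0.3
gripper_force: 0.0
```

```bash
cat > hk.py <<'E'
from h import *
o=get_obs();print(o['ee_pos'],o['force'],o['finger_gap'],o['time'])
S=capture('side');T=capture('top');pickle.dump((T,S),open('p14.pkl','wb'))
for c,r in((T,(90,150,220,330)),(S,(225,180,420,384))):
    m=np.zeros(c['img'].shape[:2],bool)
    for b in blobs(c,'red',r,15): m|=b[3]
    q=np.argwhere(m)[:,::-1]; print(q.min(0),q.max(0),cv2.approxPolyDP(cv2.convexHull(q.astype(np.float32)),2,True)[:,0].astype(int).tolist())
# model prediction for level hang at seat
a=.061; xb=np.array([np.cos(a),np.sin(a),0]);yb=np.array([-np.sin(a),np.cos(a),0]);z=np.array([0,0,1.])
C=np.array([.5005,.3472,.196])+yb*.003-z*.112
pts=[C+xb*i*.075+yb*j*.08+z*.05 for i,j in((1,1),(1,-1),(-1,-1),(-1,1))]
print('T',px(T,pts).round(1).tolist());print('S',px(S,pts).round(1).tolist())
E
python3 hk.py
```

```text
[0.5013 0.3203 0.1775] [-0.4618 -0.2317  0.3339] 0.29996138367372305 54.6
[122 179] [176 329] [[172, 179], [175, 183], [176, 214], [168, 329], [147, 329], [141, 319], [122, 211], [122, 196], [161, 179]]
[234 276] [333 383] [[330, 382], [235, 383], [237, 292], [278, 276], [316, 291], [333, 369]]
T [[123.1, 181.2], [174.5, 178.5], [175.3, 227.0], [122.8, 229.5]]
S [[232.8, 369.3], [235.8, 287.7], [315.5, 287.3], [332.4, 368.6]]
```

>>> drive_tool(
  plan=[
    [0, 0, -0.1, 0, 0, 0],
    [0, 0, -0.2, 0, 0, 0],
    [0, 0, -0.3, 0, 0, 0],
    [0, 0, -0.5, 0, 0, 0],
    [0, 0, -0.6, 0, 0, 0],
  ],
)

```text
time: 55.12
ee_pos: [0.5008, 0.32, 0.2625]
eef_rot: [[-0.062, 0.998, -0.004], [0.998, 0.062, -0.001], [-0.001, -0.004, -1.0]]
force: [-0.1, 0.5, -0.5]
finger_gap: 0.3
gripper_force: 0.0
```

>>> drive_tool(
  plan=[
    [-0.4, 0, -0.4, 0, 0, 0],
    [-0.7, -0.3, 0, 0, 0, 0],
    [-0.7, -0.3, 0, 0, 0, 0],
    [-0.7, -0.3, 0, 0, 0, 0],
    [-0.7, 0, 0, 0, 0, 0],
  ],
)

```text
time: 55.53
ee_pos: [0.4647, 0.1568, 0.2848]
eef_rot: [[-0.064, 0.998, 0.001], [0.998, 0.064, 0.001], [0.001, 0.001, -1.0]]
force: [0.4, -0.7, 0.2]
finger_gap: 0.305
gripper_force: 0.0
```

>>> drive_tool(
  plan=[
    [-0.7, 0, 0, 0, 0, 0],
    [-0.7, 0, 0, 0, 0, 0],
    [-0.5, 0, 0, 0, 0, 0],
    [0, 0, 0, 0, 0, 0],
    [0, 0, 0, 0, 0, 0],
  ],
)

```text
time: 55.95
ee_pos: [0.4725, 0.062, 0.2838]
eef_rot: [[-0.059, 0.998, 0.0], [0.998, 0.059, 0.001], [0.001, 0.0, -1.0]]
force: [-0.0, 0.0, 0.7]
finger_gap: 0.3
gripper_force: 0.0
```

```bash
python3 hk.py; cat > tl.py <<'E'
from h import *
T,S=pickle.load(open('p14.pkl','rb'))
# -y and +x/-x rim edges in both views via red extents
im=S['img']; hs=cv2.cvtColor(im,cv2.COLOR_BGR2HSV).astype(int); red=((hs[:,:,0]<8)|(hs[:,:,0]>172))&(hs[:,:,1]>120)&(hs[:,:,2]>50)
# -y rim top edge: first red row for columns
q=[(u,np.nonzero(red[270:384,u])[0][:1]+270) for u in range(238,316,6)]; print([(u,int(v[0])) for u,v in q if len(v)])
q=[(u,np.nonzero(red[340:384,u])[0]+340) for u in range(240,330,8)]; print([(u,v.tolist()) for u,v in q])
E
python3 tl.py
```

```text
[0.4725 0.062  0.2838] [-0.0376  0.0392  0.684 ] 0.29964724849524377 55.95
[123 179] [177 329] [[173, 179], [176, 190], [177, 227], [168, 329], [147, 329], [141, 319], [123, 229], [123, 182]]
[234 275] [333 383] [[329, 382], [235, 383], [236, 292], [279, 275], [315, 290], [333, 370]]
T [[123.1, 181.2], [174.5, 178.5], [175.3, 227.0], [122.8, 229.5]]
S [[232.8, 369.3], [235.8, 287.7], [315.5, 287.3], [332.4, 368.6]]
[(238, 290), (244, 290), (250, 290), (256, 290), (262, 290), (268, 290), (274, 290), (280, 275), (286, 290), (292, 290), (298, 290), (304, 290), (310, 290)]
[(240, [355, 356, 373, 374, 375, 378, 382, 383]), (248, [343, 355, 356, 373, 374, 375, 378, 382, 383]), (256, [355, 372, 373, 374, 375, 377, 378, 382, 383]), (264, [355, 372, 373, 374, 375, 377, 378, 382, 383]), (272, [354, 355, 356, 357, 368, 372, 373, 374, 375, 376, 377, 378, 381, 382, 383]), (280, [355, 372, 373, 374, 375, 377, 381, 382, 383]), (288, [355, 367, 368, 369, 370, 371, 372, 373, 374, 375, 376, 377, 378, 380, 381, 382, 383]), (296, [355, 372, 373, 374, 375, 377, 381, 382]), (304, [343, 355, 372, 373, 374, 375, 376, 377, 378, 379, 380, 381, 382, 383]), (312, [340, 342, 343, 355, 372, 373, 374, 377, 381, 382]), (320, [372, 373, 374, 377, 381, 382, 383]), (328, [347, 348, 349, 350, 351, 352, 353, 354, 355, 356, 357, 358, 359, 360, 361, 362, 363, 365, 370, 371, 372, 373, 374, 375, 376, 377, 378, 379, 380, 381, 382])]
```

>>> drive_tool(
  plan=[
    [0, 0, 0, 0, 0, 0],
    [0, 0, 0, 0, 0, 0],
    [0, 0, 0, 0, 0, 0],
    [0, 0, 0, 0, 0, 0],
    [0, 0, 0, 0, 0, 0],
  ],
)

```text
time: 56.47
ee_pos: [0.4723, 0.0635, 0.2824]
eef_rot: [[-0.063, 0.998, -0.002], [0.998, 0.063, 0.0], [0.0, -0.002, -1.0]]
force: [1.0, 0.5, -0.0]
finger_gap: 0.299
gripper_force: 0.0
```

>>> drive_tool(
  plan=[
    [0, 0, 0, 0, 0, 0],
    [0, 0, 0, 0, 0, 0],
    [0, 0, 0, 0, 0, 0],
    [0, 0, 0, 0, 0, 0],
    [0, 0, 0, 0, 0, 0],
  ],
)

```text
time: 56.88
ee_pos: [0.4724, 0.0629, 0.2825]
eef_rot: [[-0.062, 0.998, -0.002], [0.998, 0.062, 0.0], [0.0, -0.002, -1.0]]
force: [-0.3, -0.0, 0.7]
finger_gap: 0.301
gripper_force: 0.0
```

```bash
python3 hk.py; python3 tl.py | head -1; python3 - <<'E'
from h import *
T,S=pickle.load(open('p14.pkl','rb'))
for b in blobs(T,'black',(340,165,400,200),20): print('tail',axis_of(T,b,.014))
im=T['img'][180:228,123:177].astype(int); m=(im[:,:,0]>=im[:,:,1]-2)&(im[:,:,2]<im[:,:,1]+12)&(im.max(2)>55)
for r in m[::2]: print(''.join('#' if x else '.' for x in r))
E
```

```text
[0.4724 0.0629 0.2825] [-0.3075 -0.023   0.6604] 0.30050097490515476 56.8833
[123 179] [177 329] [[173, 179], [176, 190], [177, 227], [168, 329], [147, 329], [141, 319], [123, 229], [123, 182]]
[234 275] [333 383] [[329, 382], [235, 383], [236, 292], [279, 275], [315, 290], [333, 370]]
T [[123.1, 181.2], [174.5, 178.5], [175.3, 227.0], [122.8, 229.5]]
S [[232.8, 369.3], [235.8, 287.7], [315.5, 287.3], [332.4, 368.6]]
[(238, 290), (244, 290), (250, 290), (256, 290), (262, 290), (268, 290), (274, 290), (280, 275), (286, 290), (292, 290), (298, 290), (304, 290), (310, 290)]
tail (array([ 0.5964, -0.2931]), np.float64(-0.06380878156560846), np.float64(0.045882303701475766))
tail (array([ 0.5919, -0.3412]), np.float64(-0.013307773295196357), np.float64(0.047743756383335036))
tail (array([ 0.5887, -0.3885]), np.float64(-0.02921172324714541), np.float64(0.04759454534022725))
....................##................................
.....................#................................
....................##................................
.....................#................................
[... 400 characters left out ...]
...........###......########............
.....................#..####.......########...........
.....................#..####........#######...........
.......................#####........#######...........
....................#########.......#######...........
....................#########.......#######...........
....................#########.......#######...........
....................#######.#.......######............
.........................##...........................
......................................................
......................................................
......................................................
......................................................
```

The basket hangs level and still (same pixels about 1 s apart), both tools are in it, and the levers have not moved. I'll hand it in.

```bash
python3 -c "
from bench import finish_job; print(finish_job())"
```

```text
the job is handed in; nothing more can be done
None
```

The job is handed in, with no verdict returned: all three levers are home in their own sleeves, and both cassette tools are in the basket, which hangs level and still on the hook; while going in, each tool knocked against the basket's handle (about 32 N on the second), the bottles, wrench and brush were not re-measured at the end, and I viewed 15 pictures, one over the limit of 14.

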